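# Show the nylon scraper to the tool-check camera

### The job

The drawer of the tool-check station has been left open under the camera: push it fully home, until its catch has drawn it shut. Then draw the green-handled nylon scraper out of the wooden block and hold it up for the camera: upright with the handle on top, the flat of the blade square to the lens, and the middle of the blade straight in front of the lens, level with it and 15 cm from the glass. Finish while still holding it there steadily in the air, and do not shift the camera, the two other scrapers in the block or the blue cups on the table.

Things in the scene. Friction and masses are not known exactly. Their poses are not given: they have to be found in the camera images.
- check_drawer (a joint): How far the station's drawer is open, m: 0 = home, grows as it comes out towards the robot side, at most 0.13. It runs with about 1 N friction. Its spring catch takes hold in the last 15 mm: it resists with about 4 N until 6 mm is left, pushing the drawer back out some 17 mm if let go, and past that point draws it to 0 and keeps it there. There is no latch to release.
- drawer_front (a point): Middle of the face of the drawer front, grey plate 196 mm wide, from 9 to 95 mm above the table (this point is 60 mm up). +x points into the station, the way to push; y along the front; z up. A 90 mm wide pull lip at the top edge, 85 to 95 mm up, juts 12 mm out over the face. The fixed station behind it is 180 deep, 200 wide, 100 mm high; its front edge is 12 mm behind this face when home.
- lens (a point): Centre of the glass of the black camera with a white ring light, on a post at the back of the station. It looks along its own -x, level, out over the drawer; y sideways, z up. Its height differs from start to start, about 170 to 210 mm over the table. The camera is 62 mm wide, its post 265 mm high; the glass is 100 mm behind the station's front edge.
- block: Fixed wooden block 134 x 142 x 60 mm high with three parallel slots, 44 mm apart. Origin under its centre; x across the slots, y along them, z up. Slots are 5 mm wide, 118 mm long, floor 8 mm above the table, 52 mm deep, open at the top. Each holds one scraper with its grip up.
- scraper: Loose nylon scraper with green grip, 135 mm long, 55 to 90 g, standing in one slot. Own x runs from the blade edge to the grip end (up), y along the edge, z square to the blade. Blade x -68 to +18, y +-55, z 0 to 2 mm; grip x +8 to +68 (about 82 to 143 mm over the table as it stands), y +-13 (26 mm wide), z 0 to 16 mm. Good to grip across the 26 mm, near x = +45. It may lean a few degrees in its slot.
- blade (a point): Middle of the scraper's blade, at x = -25, y = 0, z = 1 mm of scraper; axes as the scraper's. The point to be shown to the camera.
- knife_black: Loose steel bench scraper with a black round grip, standing in another slot, to be left alone. 105 mm high, 116 mm wide; the grip is a 22 mm rod along the top edge. Origin at the middle of the blade's lower edge, z up, y along the edge.
- knife_wood: The same steel bench scraper with a brown wooden grip in the third slot, to be left alone. Origin at the middle of the blade's lower edge, z up, y along the edge.
- cup_a: Small blue fluted cup, 40 mm wide, 35 mm high, standing on the table; leave alone. Origin under its centre.
- cup_b: Second small blue cup, same size; leave alone.
- cup_c: Third small blue cup, same size; leave alone.

How it is judged:
By the outcome, as a careful person would: the job done as asked, in the order asked, and still so for the second after the job is handed in, while the arm keeps its last pose, push and grip.
It also fails if it takes over 58 s, if anything falls off the work surface, if the arm or the gripper's body presses on something with over 40 N, if the wrist force passes 120 N, or if a joint passes its speed limit or range.

### The arm

A 7-joint arm with a two-finger parallel gripper is mounted at the origin on the work surface; the furniture and walls round the work are solid. World frame = base frame: x ahead of the robot, y to its left, z up, the work surface at z = 0. Lengths are in m, angles in rad, forces in N, time in s.
With the tool pointing down it reaches from about 0.425 to 0.875 m from the base axis. Payload 4.7 kg.
Tool frame: the origin (TCP) lies at the very end of the fingers, on their centre line; the grasp point (between the pads) lies 19 mm behind it; y points along the fingers, x is the direction in which the jaws open and shut, and the axes are right-handed (so a half turn about y gives the same grasp; the last joint's range is limited). The gripper opens to 85 mm and grips with 20 to 120 N. Pads are 22 mm wide; open, the fingers measure 114 mm over their backs; the gripper's body (76 mm by 85 mm) begins 54 mm behind the grasp point. The pads swing forward as they close: fully open they stand 13 mm farther back than shut.
Start: joints at [-1.3, 0.321, -0.07, 1.45, 0.023, 1.371, -0.057], TCP at [0.165, 0.629, 0.206] pointing down, gripper open.
Joint ranges: [-2.86, 2.86], [-0.3, 2.09], [-1.38, 1.24], [0.06, 2.45], [-1.56, 4.7], [0.09, 2.05], [-2.69, 2.69]. Speed limits (rad/s): [2.57, 2.57, 3.14, 3.14, 3.14, 3.14, 3.14].

### API

Orientations are given as a 3x3 rotation matrix whose columns are the frame's x, y, z axes.
In Python, from bench import robot gives the robot as it stands.
- The arm moves only by the tool move_arm, never from a script. Its argument "moves" is a list of rows, each an object of numbers: "dx", "dy", "dz": the shift along the tool's x, y, z in units of 25 mm (1.0 is 25 mm); "wx", "wy", "wz": the turn, a rotation vector about the tool's x, y, z in units of 6 degrees (1.0 is 6 degrees). In form: [{"dx": .., "dy": .., "dz": .., "wx": .., "wy": .., "wz": ..}, ...]. A call has 1 to 12 rows; each row is the pose to reach, as a shift and turn from the pose commanded when the call began, along the tool's axes at that moment; what a row does not reach only later rows make up. A row lasts 1/12 s, in which the tool goes at most 41.7 mm and 7.16 degrees, less where a joint would pass 70% of its speed; a pose out of reach is approached as far as the arm can. A call with a gripper value outside its range is refused whole. "claw" is the closure, from 0 (fully open) to 1 (shut), set as the call begins (left out, the last holds). The fingers move at their own pace and stop on an object; the grip force is fixed at half the most. Time passes only in rows, so rows that repeat a pose let the fingers close. It gives the time, the measured TCP pose, the force and the opening at its end, in the units of the state.
- robot.read_state(): the state, without advancing time (a new reading comes with each control period).
- robot.camera(name): name is "scene" or "side" or "wrist"; returns a dict with "frame" (420x560x3 uint8, red, green, blue), "fx", "fy", "cx", "cy" (pixels), "position" and "orientation" of the camera in the world; the wrist camera has in their place "mount" (4x4, takes a point from camera to tool coordinates, whose origin is the TCP and whose axes are the tool frame's). Camera axes: x right, y up, looking along -z (the intrinsics and any distortion apply to the point x, -y, -z); pixel columns grow to the right and rows downward; lengths in m; the calibration is good to about 2 mm. The wrist camera is an equidistant fisheye: a pixel r from the principal point sees the ray r / f radians off the axis. A picture is of the moment at which its call begins: read the wrist's pose just before it. There is no depth.
- robot.sign_off(): hands the job in, once; it reports no verdict.
Trained networks look in a picture, given as the dict that the camera call returned (one of the last four; its "shot" number tells which), for a name from the list of things; names that differ only in an ending like _2 or _b are one class to them, and where a whole thing is asked for, a point or a joint stands for the part that bears it (a point fixed in the world has none). Each returns a list of dicts, best first, with "score" (0 to 1); they miss things now and then, are a little off and sometimes report something else, mostly with a low value. They report only what shows in the picture. A call takes as long as a camera call.
- robot.outline_of(picture, name): "pixels" (420x560 bool, what is visible of it) and "rect" ([left, top, right, bottom] in pixels, round what is visible of it).
- robot.tip_of(picture, name): "centre" ([column, row] in pixels: a listed point, or the origin of a listed thing).
The state is a dict: "t": time; "joint_pos": joint angles; "joint_vel": joint speeds; "joint_efforts": joint torques, N m; "position": TCP position; "tcp_rot": TCP orientation; "wrist_force": force on the tool from outside, world axes, zero at the start; "torque": the same for the moment, N m; "finger_gap": opening from 0.0 (shut) to 1.0 (fully open).
Only numpy, scipy, OpenCV 4.12 (cv2) and the standard library are available. Lean on these libraries where they do the work, as an engineer would, in place of code of your own. Each camera call takes 0.05 s, during which the arm holds its last target.

## Working session

There is one attempt and no reset: what is moved stays moved. The work goes in short steps, Python scripts to look and compute and a tool call to move; the robot and the scene stay as the last step left them, time stands still between calls to the robot, and variables do not carry over. Pictures are saved under pics/ and viewed, and the job is handed in when it is done.

Besides the shell and the picture viewer there is one more tool, called after "Emit:" by a JSON object that holds its "fn" and its "kwargs". move_arm: Moves the arm, as the interface text tells. Its arguments: {"type":"object","properties":{"moves":{"type":"array"},"claw":{"type":"number"}},"required":["moves"]}

```bash
ls; mkdir -p pics
cat > h.py <<'E'
import numpy as np, cv2, json, pickle
from bench import robot
def save(p,name): cv2.imwrite('pics/'+name+'.png', p['frame'][:,:,::-1])
def ray(p,uv):
    d=np.array([(uv[0]-p['cx'])/p['fx'], -(uv[1]-p['cy'])/p['fy'], -1.0])
    d/=np.linalg.norm(d)
    return np.array(p['position']), np.array(p['orientation'])@d
def tri(rays):
    A=np.zeros((3,3));b=np.zeros(3)
    for o,d in rays:
        P=np.eye(3)-np.outer(d,d);A+=P;b+=P@o
    x=np.linalg.solve(A,b)
    return x,[np.linalg.norm((np.eye(3)-np.outer(d,d))@(x-o)) for o,d in rays]
def onz(r,z):
    o,d=r; return o+d*(z-o[2])/d[2]
def proj(p,X):
    c=np.array(p['orientation']).T@(np.array(X)-np.array(p['position']))
    return np.array([p['cx']+p['fx']*c[0]/-c[2], p['cy']-p['fy']*c[1]/-c[2]])
E
python3 - <<'E'
from h import *
s=robot.read_state();print({k:np.round(v,3).tolist() for k,v in s.items()})
for n in ['scene','side']:
    p=robot.camera(n);save(p,n+'0');pickle.dump(p,open(n+'0.pkl','wb'))
    print(n,{k:np.round(v,4).tolist() for k,v in p.items() if k!='frame' and not isinstance(v,str)})
    for t in ['drawer_front','lens','block','scraper','blade','knife_black','knife_wood','cup_a']:
        print(t,[(np.round(d['centre'],1).tolist(),round(d['score'],2)) for d in robot.tip_of(p,t)][:4], end=' ')
        try: print([(np.round(d['rect']).tolist(),round(d['score'],2)) for d in robot.outline_of(p,t)][:4])
        except Exception as e: print(e)
print(robot.read_state()['t'])
E
```

```text
pics
{'t': 0.0, 'joint_pos': [-1.3, 0.322, -0.07, 1.452, 0.023, 1.371, -0.057], 'joint_vel': [0.001, 0.002, 0.002, 0.001, -0.0, 0.0, 0.0], 'joint_efforts': [-0.0, -49.358, -0.382, -31.433, 0.013, 0.012, 0.0], 'position': [0.165, 0.628, 0.205], 'tcp_rot': [[0.254, -0.0, -0.967], [0.967, -0.002, 0.254], [-0.002, -1.0, -0.0]], 'wrist_force': [0.176, 0.038, -0.12], 'torque': [-0.017, 0.003, -0.055], 'finger_gap': 1.004}
scene {'fx': 423.5272, 'fy': 423.5272, 'cx': 282.8626, 'cy': 211.4224, 'position': [-0.2301, -0.508, 0.7689], 'orientation': [[0.6017, 0.45, -0.66], [-0.7986, 0.3526, -0.4877], [0.0132, 0.8205, 0.5715]], 'shot': 1}
drawer_front [([242.9, 189.2], 0.81)] [([203.0, 166.0, 266.0, 213.0], 0.78)]
lens [([217.5, 129.4], 0.77)] [([200.0, 113.0, 220.0, 135.0], 0.91)]
block [([379.4, 345.4], 0.74), ([261.2, 252.6], 0.68)] [([336.0, 297.0, 428.0, 383.0], 0.58)]
scraper [([361.8, 327.4], 0.94)] [([351.0, 305.0, 379.0, 358.0], 0.58)]
blade [([364.3, 337.5], 0.82)] [([354.0, 305.0, 376.0, 357.0], 0.7)]
knife_black [([391.7, 342.6], 0.67)] [([382.0, 290.0, 425.0, 345.0], 0.8)]
knife_woo
[... 653 characters left out ...]
242.0, 127.0, 260.0, 144.0], 0.63)]
block [([290.3, 335.1], 0.62), ([292.0, 334.1], 0.4)] [([266.0, 301.0, 313.0, 360.0], 0.87), ([299.0, 293.0, 312.0, 335.0], 0.2)]
scraper [([272.3, 316.1], 0.65)] [([262.0, 301.0, 276.0, 330.0], 0.8)]
blade [([271.7, 316.7], 0.59), ([273.3, 322.8], 0.55), ([290.3, 338.0], 0.24)] [([267.0, 296.0, 276.0, 343.0], 0.5)]
knife_black [([305.6, 335.4], 0.72)] [([300.0, 291.0, 314.0, 337.0], 0.66)]
knife_wood [([291.8, 337.8], 0.8)] [([284.0, 295.0, 296.0, 334.0], 0.61), ([300.0, 294.0, 313.0, 333.0], 0.52)]
cup_a [([244.5, 243.9], 0.64), ([256.0, 258.4], 0.57), ([265.1, 249.9], 0.49)] [([245.0, 244.0, 260.0, 262.0], 0.69), ([240.0, 233.0, 254.0, 245.0], 0.5)]
1.7
```

View pictures.

Run:
```python
from h import *
a=pickle.load(open('scene0.pkl','rb'));b=pickle.load(open('side0.pkl','rb'))
def up(p,x0,y0,w,h,n): 
    c=p['frame'][y0:y0+h,x0:x0+w,::-1]; cv2.imwrite('pics/'+n+'.png',cv2.resize(c,None,fx=800/w,fy=800/w,interpolation=cv2.INTER_CUBIC))
up(a,180,95,270,200,'a1');up(a,250,220,200,150,'a1b'); up(b,200,110,160,120,'b1');up(b,200,220,200,150,'b1b')
T=lambda u,v:tri([ray(a,u),ray(b,v)])
print('lens',T([217.5,129.4],[250.8,140.8]))
print('block',T([379.4,345.4],[290.3,335.1]),onz(ray(a,[379.4,345.4]),0),onz(ray(b,[290.3,335.1]),0))
print('scr',T([361.8,327.4],[272.3,316.1]))
print('blade',T([364.3,337.5],[273.3,322.8]))
print('kb',T([391.7,342.6],[305.6,335.4]))
print('kw',T([379.6,346.9],[291.8,337.8]))
print('df',onz(ray(a,[242.9,189.2]),.06))
for u in [[261.4,253.9],[275.2,265.6],[282.3,252.4]]:print(onz(ray(a,u),0))
for u in [[244.5,243.9],[256,258.4],[265.1,249.9]]:print(onz(ray(b,u),0))
```

```text
lens (array([0.63514258, 0.39007082, 0.21986772]), [np.float64(0.0007265495217743368), np.float64(0.000726549521774314)])
block (array([ 0.36661067, -0.33066695,  0.01602028]), [np.float64(0.001252710202315036), np.float64(0.0012527102023148918)]) [ 3.77913012e-01 -3.27727310e-01 -1.11022302e-16] [ 0.37458164 -0.31881291  0.        ]
scr (array([ 0.33045702, -0.29863583,  0.0834174 ]), [np.float64(0.00013093090884842417), np.float64(0.00013093090884850776)])
blade (array([ 0.32696344, -0.30840867,  0.06596839]), [np.float64(0.0021713443315177533), np.float64(0.0021713443315178184)])
kb (array([ 0.40769753, -0.34297704, -0.00240869]), [np.float64(0.0039370932642405106), np.float64(0.003937093264240585)])
kw (array([ 0.37198224, -0.33064558,  0.00322186]), [np.float64(5.851185711877533e-05), np.float64(5.8511857118753464e-05)])
df [0.60878133 0.27034899 0.06      ]
[ 4.56436350e-01  7.10119857e-02 -1.11022302e-16]
[0.44202927 0.01134928 0.        ]
[0.49714753 0.02909577 0.        ]
[4.43855464e-01 9.29724592e-02 1.11022302e-16]
[ 4.42555549e-01  6.19034910e-03 -1.11022302e-16]
[ 4.89752795e-01  2.83725872e-02 -1.11022302e-16]
```

View pics/a1.png

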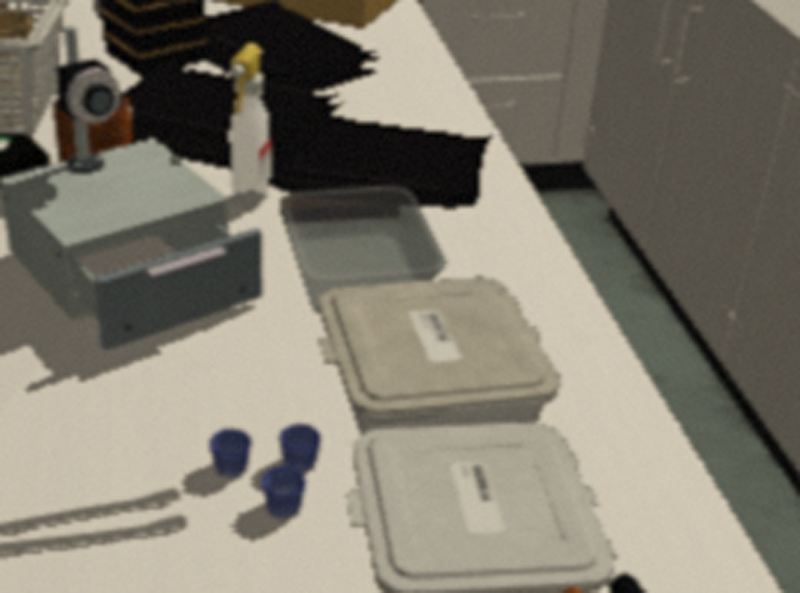

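View pics/a1b.png

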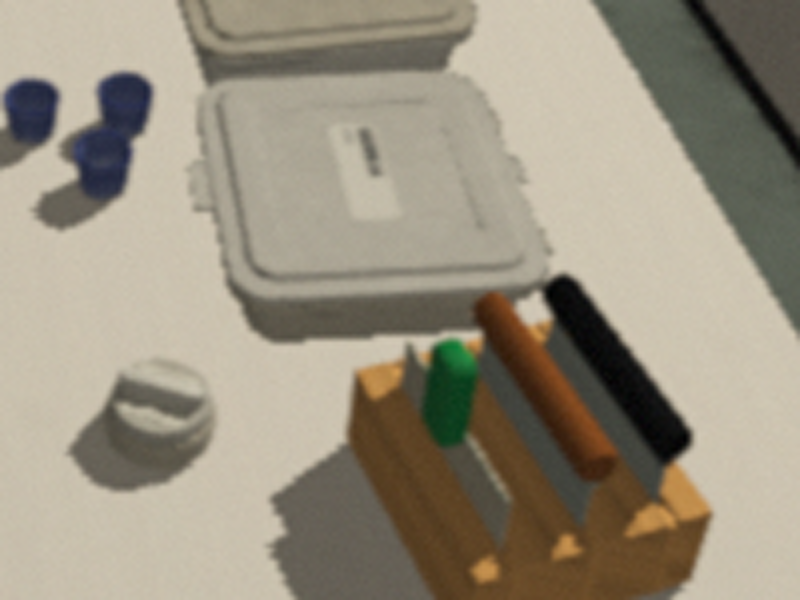

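View pics/b1.png

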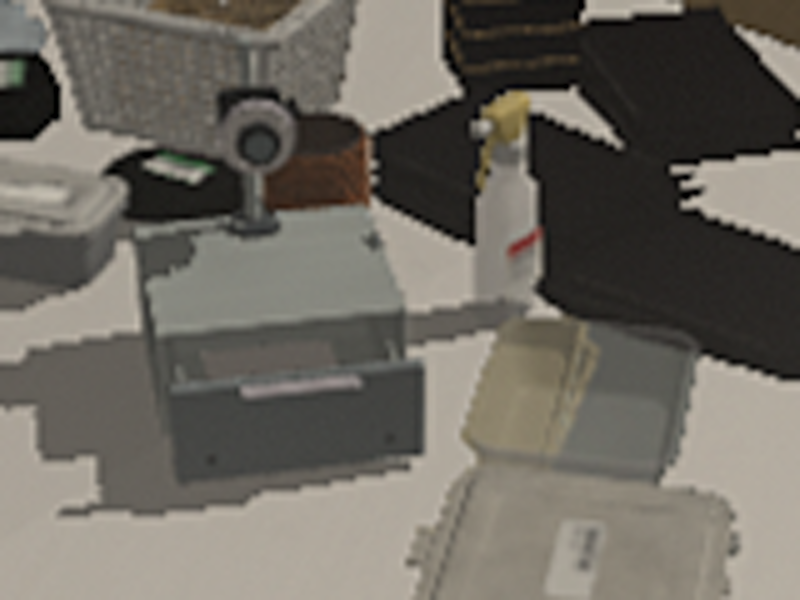

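View pics/b1b.png

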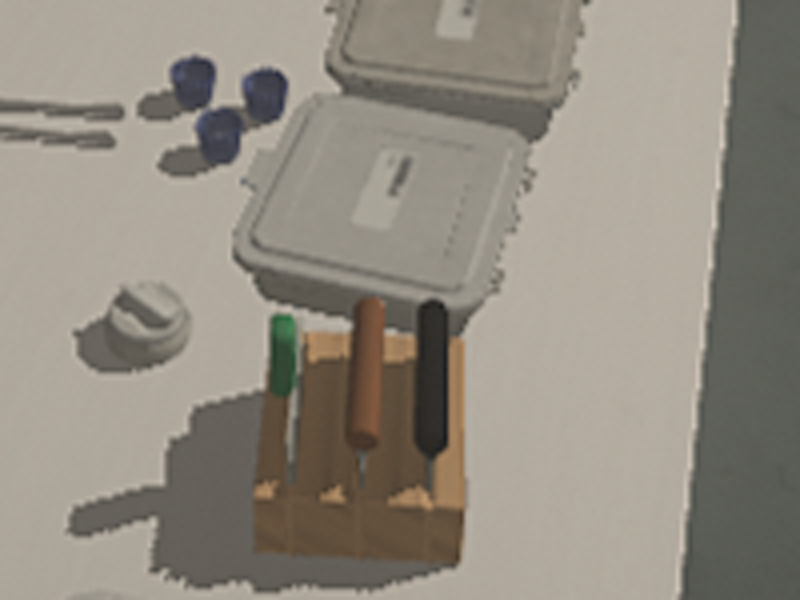

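View pics/scene0.png

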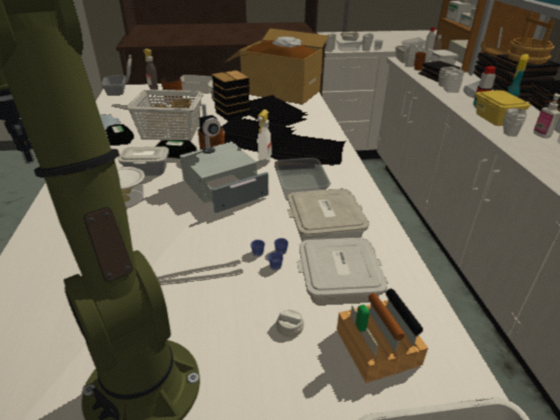

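```bash
cat > fit.py <<'E'
from h import *
from scipy.optimize import least_squares
a=pickle.load(open('scene0.pkl','rb'));b=pickle.load(open('side0.pkl','rb'))
A=lambda u,v:(180+u/2.963,95+v/2.963); B=lambda u,v:(200+u/5,110+v/5)
# drawer: params x,y,yaw (push dir), open, zl
def model(q):
    x,y,w,o,zl=q
    ex=np.array([np.cos(w),np.sin(w),0]);ey=np.array([-np.sin(w),np.cos(w),0]);ez=np.array([0,0,1])
    c=np.array([x,y,0])
    P=lambda i,j,k:c+ex*i+ey*j+ez*k
    L=o+.112
    return dict(tl=P(0,.098,.095),tr=P(0,-.098,.095),br=P(0,-.098,.009),bl=P(0,.098,.009),
      sl=P(o+.012,.1,.1),sr=P(o+.012,-.1,.1),bkr=P(o+.192,-.1,.1),bkl=P(o+.192,.1,.1),lens=P(L,0,zl),
      )
oa=dict(tl=A(97,278),tr=A(260,232),br=A(262,297),bl=A(105,345),lens=A(99,99),sl=A(62,243),bkr=A(152,143))
ob=dict(tl=B(170,390),tr=B(422,362),br=B(424,455),bl=B(180,482),lens=B(261,145),sl=B(150,335),sr=B(402,316),bkr=B(366,212),bkl=B(138,230))
def res(q):
    m=model(q);r=[]
    for p,o in((a,oa),(b,ob)):
        for k in o:r+=list(proj(p,m[k])-np.array(o[k]))
    return r
if __name__=='__main__':
    s=least_squares(res,[.6,.27,1.2,.05,.19],loss='soft_l1');print(s.x)
    m=model(s.x);print(m['lens'])
    for p,o in((a,oa),(b,ob)):
        for k in o:print(k,np.round(proj(p,m[k])-np.array(o[k]),1))
    A2=lambda u,v:(250+u/4,220+v/4); B2=lambda u,v:(200+u/4,220+v/4)
    # block: corners top
    def bm(q):
        x,y,w=q;ex=np.array([np.cos(w),np.sin(w),0]);ey=np.array([-np.sin(w),np.cos(w),0])
        P=lambda i,j,k:np.array([x,y,k])+ex*i+ey*j
        return dict(fl=P(-.067,.071,.06),nl=P(-.067,-.071,.06),nr=P(.067,-.071,.06),nlb=P(-.067,-.071,0),nrb=P(.067,-.071,0),fr=P(.067,.071,.06))
    o1=dict(fl=A2(357,373),nr=A2(709,514),nrb=A2(690,577)); o2=dict(nl=B2(254,499),nr=B2(464,503),nlb=B2(256,550),nrb=B2(461,563),fr=B2(464,336))
    def r2(q):
        m=bm(q);r=[]
        for p,o in((a,o1),(b,o2)):
            for k in o:r+=list(proj(p,m[k])-np.array(o[k]))
        return r
    s=least_squares(r2,[.37,-.33,0]);print(s.x);print(np.round(r2(s.x),1))
    # grip top of scraper
    print('grip',tri([ray(a,A2(455,345)),ray(b,B2(284,320))]),tri([ray(a,A2(448,440)),ray(b,B2(285,392))]))
E
python3 fit.py
```

```text
[0.60161963 0.26885151 1.22788888 0.0595302  0.20419643]
[0.65929266 0.43039542 0.20419643]
tl [-0.3  0.8]
tr [ 0.4 -0.9]
br [-0.1 -0.2]
bl [-0.7  1.7]
lens [0.7 0.1]
sl [0.7 1.1]
bkr [ 0.6 -1.6]
tl [-0.6 -0.1]
tr [ 0.3 -0.1]
br [-0.2 -0.1]
bl [-1.1  0.3]
lens [-0.6 -0.2]
sl [0.8 0.1]
sr [ 1.1 -1.5]
bkr [-0.  -1.7]
bkl [-1.2 -0.7]
[ 0.37077765 -0.32595491 -0.59209443]
[-1.5 -1.1  1.  -1.3 -0.2  1.2 -0.2 -0.8  0.5  0.8 -0.1  1.   0.2  0.4
 -0.2 -0.2]
grip (array([ 0.32958859, -0.29547607,  0.14311563]), [np.float64(0.0007027789721734638), np.float64(0.0007027789721736114)]) (array([ 0.32538848, -0.30195597,  0.08251499]), [np.float64(1.2487372686083652e-06), np.float64(1.2487372685883278e-06)])
```

```bash
cat > plan.py <<'E'
from h import *
from scipy.spatial.transform import Rotation as R
def Rt(yawdeg,down=True):
    w=np.radians(yawdeg);x=np.array([np.cos(w),np.sin(w),0]);y=np.array([0,0,-1.]);return np.column_stack([x,y,np.cross(x,y)])
def go(pos,yaw,s=None):
    s=s or robot.read_state();R0=np.array(s['tcp_rot'])
    d=R0.T@(np.array(pos)-np.array(s['position']))/.025
    w=R.from_matrix(R0.T@Rt(yaw)).as_rotvec(degrees=True)/6
    print('d',np.round(d,2),'w',np.round(w,2),'rows>=',np.linalg.norm(d)*25/41.7,np.linalg.norm(w)*6/7.16)
E
python3 - <<'E'
from plan import *
print(Rt(-19.6))
go([.580,.210,.21],-19.6)
E
```

```text
[[ 0.94205745  0.          0.33545157]
 [-0.33545157  0.          0.94205745]
 [ 0.         -1.          0.        ]]
d [-11.98  -0.15 -20.3 ] w [ 0.   15.81  0.  ] rows>= 14.135429955591126 13.252749638405659
```

Emit:
{"fn": "move_arm", "kwargs": {"moves": [{"dx": -12, "dy": -0.2, "dz": -20.3, "wy": 15.8}, {"dx": -12, "dy": -0.2, "dz": -20.3, "wy": 15.8}, {"dx": -12, "dy": -0.2, "dz": -20.3, "wy": 15.8}, {"dx": -12, "dy": -0.2, "dz": -20.3, "wy": 15.8}, {"dx": -12, "dy": -0.2, "dz": -20.3, "wy": 15.8}, {"dx": -12, "dy": -0.2, "dz": -20.3, "wy": 15.8}, {"dx": -12, "dy": -0.2, "dz": -20.3, "wy": 15.8}, {"dx": -12, "dy": -0.2, "dz": -20.3, "wy": 15.8}, {"dx": -12, "dy": -0.2, "dz": -20.3, "wy": 15.8}, {"dx": -12, "dy": -0.2, "dz": -20.3, "wy": 15.8}, {"dx": -12, "dy": -0.2, "dz": -20.3, "wy": 15.8}, {"dx": -12, "dy": -0.2, "dz": -20.3, "wy": 15.8}], "claw": 1}}

```text
invalid input
```

Run:
```python
from plan import *
go([.580,.210,.21],-19.6)
```

```text
d [-11.98  -0.15 -20.3 ] w [ 0.   15.81  0.  ] rows>= 14.135429955591126 13.252749638405659
```

Emit:
{"fn": "move_arm", "kwargs": {"moves": [{"dx": -1, "dy": 0, "dz": -1.7, "wx": 0, "wy": 1, "wz": 0}], "claw": 1}}

```text
t: 1.78
position: [0.1852, 0.604, 0.2055]
tcp_rot: [[0.342, -0.006, -0.94], [0.94, 0.003, 0.342], [0.001, -1.0, 0.007]]
wrist_force: [-2.0, 0.2, -0.5]
finger_gap: 0.883
```

Run:
```python
from plan import *
go([.580,.210,.21],-19.6)
```

```text
d [ -9.4   -0.33 -20.23] w [-0.06 14.93 -0.04] rows>= 13.375126512789212 12.512034706774816
```

Emit:
{"fn": "move_arm", "kwargs": {"moves": [{"dx": -9.4, "dy": -0.2, "dz": -20.2, "wx": 0, "wy": 14.9, "wz": 0}, {"dx": -9.4, "dy": -0.2, "dz": -20.2, "wx": 0, "wy": 14.9, "wz": 0}, {"dx": -9.4, "dy": -0.2, "dz": -20.2, "wx": 0, "wy": 14.9, "wz": 0}, {"dx": -9.4, "dy": -0.2, "dz": -20.2, "wx": 0, "wy": 14.9, "wz": 0}, {"dx": -9.4, "dy": -0.2, "dz": -20.2, "wx": 0, "wy": 14.9, "wz": 0}, {"dx": -9.4, "dy": -0.2, "dz": -20.2, "wx": 0, "wy": 14.9, "wz": 0}, {"dx": -9.4, "dy": -0.2, "dz": -20.2, "wx": 0, "wy": 14.9, "wz": 0}, {"dx": -9.4, "dy": -0.2, "dz": -20.2, "wx": 0, "wy": 14.9, "wz": 0}, {"dx": -9.4, "dy": -0.2, "dz": -20.2, "wx": 0, "wy": 14.9, "wz": 0}, {"dx": -9.4, "dy": -0.2, "dz": -20.2, "wx": 0, "wy": 14.9, "wz": 0}, {"dx": -9.4, "dy": -0.2, "dz": -20.2, "wx": 0, "wy": 14.9, "wz": 0}, {"dx": -9.4, "dy": -0.2, "dz": -20.2, "wx": 0, "wy": 14.9, "wz": 0}]}}

```text
t: 2.78
position: [0.5451, 0.2399, 0.2113]
tcp_rot: [[0.956, 0.001, 0.292], [-0.292, 0.001, 0.956], [0.0, -1.0, 0.001]]
wrist_force: [1.3, 1.0, -0.4]
finger_gap: -0.004
```

Run:
```python
from plan import *
go([.580,.210,.21],-19.6)
```

```text
d [ 1.69  0.05 -0.74] w [-0.01  0.43  0.  ] rows>= 1.1037602571893137 0.36360719493102445
```

Emit:
{"fn": "move_arm", "kwargs": {"moves": [{"dx": 1.7, "dy": 0, "dz": -0.7, "wx": 0, "wy": 0.4, "wz": 0}, {"dx": 1.7, "dy": 0, "dz": -0.7, "wx": 0, "wy": 0.4, "wz": 0}, {"dx": 1.7, "dy": 0, "dz": -0.7, "wx": 0, "wy": 0.4, "wz": 0}]}}

```text
t: 3.03
position: [0.5817, 0.2086, 0.2107]
tcp_rot: [[0.943, 0.001, 0.333], [-0.333, -0.002, 0.943], [0.001, -1.0, -0.001]]
wrist_force: [-0.1, 0.9, 0.5]
finger_gap: 0.003
```

Run:
```python
from plan import *
go([.580,.210,.055],-19.6)
s=robot.read_state();print(s['position'],s['tcp_rot'])
p=robot.camera('wrist');save(p,'w1');pickle.dump((p,s),open('w1.pkl','wb'));print({k:v for k,v in p.items() if k!='frame'})
for t in ['drawer_front','lens']:print(robot.tip_of(p,t))
```

```text
d [-0.09  6.23  0.04] w [0.01 0.03 0.01] rows>= 3.7341685747072946 0.02969711504220588
[0.58174596 0.20860853 0.21069882] [[ 9.43091033e-01  9.37119436e-04  3.32533346e-01]
 [-3.32531336e-01 -1.81785344e-03  9.43090455e-01]
 [ 1.48828528e-03 -9.99997909e-01 -1.40277970e-03]]
{'fx': 325.19226210127806, 'fy': 325.19226210127806, 'cx': 278.8518384666189, 'cy': 209.40805830739657, 'mount': array([[ 9.99999650e-01, -8.33031072e-04, -7.62707361e-05,
        -2.18332186e-04],
       [ 1.44184495e-04,  2.61457359e-01, -9.65215017e-01,
        -1.68424158e-01],
       [ 8.23995646e-04,  9.65214668e-01,  2.61457388e-01,
         6.67257818e-02],
       [ 0.00000000e+00,  0.00000000e+00,  0.00000000e+00,
         1.00000000e+00]]), 'shot': 3}
[{'centre': [276.7, 125.2], 'score': 0.7}]
[]
```

View pics/w1.png

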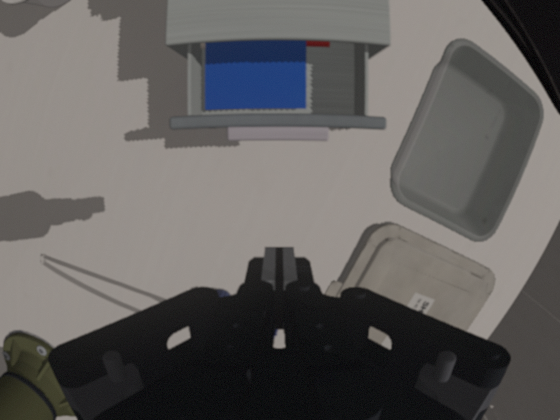

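```bash
cat >> plan.py <<'E'
def wray(p,s,uv):
    d=np.array([uv[0]-p['cx'],uv[1]-p['cy']]);r=np.hypot(*d);th=r/p['fx']
    c=np.array([np.sin(th)*d[0]/max(r,1e-9),-np.sin(th)*d[1]/max(r,1e-9),-np.cos(th)])
    M=p['mount'];R0=np.array(s['tcp_rot'])
    return R0@M[:3,3]+np.array(s['position']),R0@M[:3,:3]@c
def wproj(p,s,X):
    M=p['mount'];R0=np.array(s['tcp_rot'])
    c=M[:3,:3].T@(R0.T@(np.array(X)-np.array(s['position']))-M[:3,3])
    th=np.arctan2(np.hypot(c[0],c[1]),-c[2]);n=np.array([c[0],-c[1]])/np.hypot(c[0],c[1])
    return np.array([p['cx'],p['cy']])+p['fx']*th*n
E
python3 - <<'E'
from plan import *
p,s=pickle.load(open('w1.pkl','rb'));R0=s['tcp_rot']
f=lambda uv,z:np.round(R0.T@(onz(wray(p,s,uv),z)-s['position'])*1000)
print('lipfront',f((278,140),.095),'platetop',f((171,127),.095),f((385,127),.095),'station edge',f((167,45),.1),f((389,45),.1))
print('container',f((385,225),.07),f((340,285),.07),f((340,285),.05), f((345,295),.05))
a=pickle.load(open('scene0.pkl','rb'))
for uv in [(291,205),(289,193),(297,235)]:print(R0.T@(onz(ray(a,uv),.05)-s['position']))
E
```

```text
lipfront [ -1. 116.  52.] platetop [-97. 115.  66.] [ 95. 116.  66.] station edge [-99. 110. 141.] [ 97. 111. 141.]
container [110. 141. -34.] [  66.  141. -102.] [  71.  161. -113.] [  78.  161. -127.]
[ 0.09109073  0.16094097 -0.07573677]
[ 0.12427182  0.1609069  -0.01624196]
[ 0.02137268  0.16102049 -0.20638911]
```

Emit:
{"fn": "move_arm", "kwargs": {"moves": [{"dx": 0, "dy": 1.6, "dz": 0, "wx": 0, "wy": 0, "wz": 0}, {"dx": 0, "dy": 3.2, "dz": 0, "wx": 0, "wy": 0, "wz": 0}, {"dx": 0, "dy": 4.8, "dz": 0, "wx": 0, "wy": 0, "wz": 0}, {"dx": 0, "dy": 6.2, "dz": 0, "wx": 0, "wy": 0, "wz": 0}, {"dx": 0, "dy": 6.2, "dz": 0.6, "wx": 0, "wy": 0, "wz": 0}, {"dx": 0, "dy": 6.2, "dz": 1.1, "wx": 0, "wy": 0, "wz": 0}, {"dx": 0, "dy": 6.2, "dz": 1.4, "wx": 0, "wy": 0, "wz": 0}, {"dx": 0, "dy": 6.2, "dz": 1.7, "wx": 0, "wy": 0, "wz": 0}, {"dx": 0, "dy": 6.2, "dz": 2.0, "wx": 0, "wy": 0, "wz": 0}, {"dx": 0, "dy": 6.2, "dz": 2.3, "wx": 0, "wy": 0, "wz": 0}, {"dx": 0, "dy": 6.2, "dz": 2.6, "wx": 0, "wy": 0, "wz": 0}, {"dx": 0, "dy": 6.2, "dz": 2.9, "wx": 0, "wy": 0, "wz": 0}]}}

```text
t: 4.18
position: [0.6041, 0.2817, 0.0567]
tcp_rot: [[0.945, 0.001, 0.327], [-0.327, 0.001, 0.945], [0.001, -1.0, 0.001]]
wrist_force: [0.9, -0.6, 1.5]
finger_gap: -0.0
```

Run:
```python
from plan import *
s=robot.read_state();print(s['position'],s['wrist_force'])
e=np.array([.336,.942,0]);print((s['position']-[.5817,.2086,.2107])@e, s['wrist_force']@e)
p=robot.camera('wrist');save(p,'w2');pickle.dump((p,s),open('w2.pkl','wb'))
```

```text
[0.60414316 0.28169921 0.05669237] [ 0.94869802 -0.55777842  1.50013458]
0.07640035347491994 -0.20666473766232418
```

View pics/w2.png

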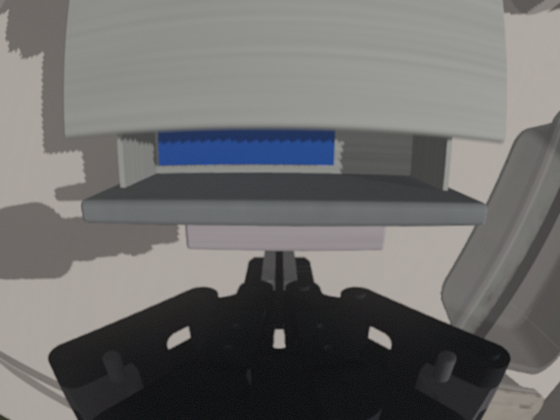

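Run:
```python
from plan import *
p,s=pickle.load(open('w2.pkl','rb'));R0=s['tcp_rot']
f=lambda uv,z:np.round(R0.T@(onz(wray(p,s,uv),z)-s['position'])*1000)
print(f((280,128),.1),f((280,202),.095),f((280,221),.095),f((280,249),.085))
```

```text
[  0. -43.  65.] [  0. -38.  35.] [  0. -38.  26.] [  0. -28.  10.]
```

Emit:
{"fn": "move_arm", "kwargs": {"moves": [{"dx": 0, "dy": 0, "dz": 0.2, "wx": 0, "wy": 0, "wz": 0}, {"dx": 0, "dy": 0, "dz": 0.4, "wx": 0, "wy": 0, "wz": 0}, {"dx": 0, "dy": 0, "dz": 0.55, "wx": 0, "wy": 0, "wz": 0}, {"dx": 0, "dy": 0, "dz": 0.7, "wx": 0, "wy": 0, "wz": 0}, {"dx": 0, "dy": 0, "dz": 0.8, "wx": 0, "wy": 0, "wz": 0}, {"dx": 0, "dy": 0, "dz": 0.9, "wx": 0, "wy": 0, "wz": 0}, {"dx": 0, "dy": 0, "dz": 0.95, "wx": 0, "wy": 0, "wz": 0}, {"dx": 0, "dy": 0, "dz": 1.0, "wx": 0, "wy": 0, "wz": 0}, {"dx": 0, "dy": 0, "dz": 1.0, "wx": 0, "wy": 0, "wz": 0}]}}

```text
t: 4.98
position: [0.6113, 0.3058, 0.0558]
tcp_rot: [[0.945, 0.0, 0.326], [-0.326, 0.001, 0.945], [-0.0, -1.0, 0.001]]
wrist_force: [0.2, 0.1, 0.4]
finger_gap: -0.0
```

Run:
```python
from plan import *
s=robot.read_state();print(s['position'],s['wrist_force'])
e=np.array([.336,.942,0]);print((s['position']-[.6041,.2817,.0567])@e, s['wrist_force']@e)
p=robot.camera('wrist');save(p,'w3');pickle.dump((p,s),open('w3.pkl','wb'))
```

```text
[0.61128805 0.30576    0.05576421] [0.24979699 0.11012748 0.35866876]
0.025079704970727323 0.18767187441234093
```

View pics/w3.png

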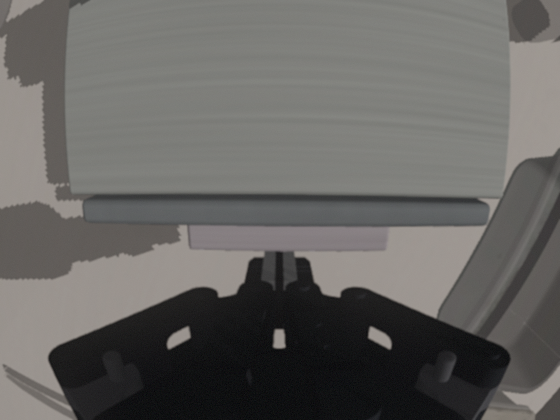

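Emit:
{"fn": "move_arm", "kwargs": {"moves": [{"dx": 0, "dy": 0, "dz": 0.1, "wx": 0, "wy": 0, "wz": 0}, {"dx": 0, "dy": 0, "dz": 0.2, "wx": 0, "wy": 0, "wz": 0}, {"dx": 0, "dy": 0, "dz": 0.2, "wx": 0, "wy": 0, "wz": 0}]}}

```text
t: 5.28
position: [0.6128, 0.3088, 0.0557]
tcp_rot: [[0.945, -0.001, 0.327], [-0.327, -0.001, 0.945], [-0.001, -1.0, -0.002]]
wrist_force: [-1.2, -2.3, 1.6]
finger_gap: -0.001
```

Emit:
{"fn": "move_arm", "kwargs": {"moves": [{"dx": 0, "dy": 0, "dz": 0.1, "wx": 0, "wy": 0, "wz": 0}, {"dx": 0, "dy": 0, "dz": 0.2, "wx": 0, "wy": 0, "wz": 0}, {"dx": 0, "dy": 0, "dz": 0.2, "wx": 0, "wy": 0, "wz": 0}]}}

```text
t: 5.53
position: [0.6128, 0.3087, 0.0556]
tcp_rot: [[0.944, -0.006, 0.329], [-0.329, -0.008, 0.944], [-0.003, -1.0, -0.009]]
wrist_force: [-8.0, -11.5, 7.9]
finger_gap: 0.002
```

Run:
```python
from plan import *
s=robot.read_state();print(s['position'],s['wrist_force'])
p=robot.camera('wrist');save(p,'w4');pickle.dump((p,s),open('w4.pkl','wb'))
R0=s['tcp_rot']
f=lambda uv,z:np.round(R0.T@(onz(wray(p,s,uv),z)-s['position'])*1000)
go([.580,.21,.21],-19.6,s)
```

```text
[0.61278408 0.3087288  0.05557311] [ -8.01349985 -11.47603121   7.85226911]
d [ 0.04 -6.14 -4.22] w [ 0.09  0.07 -0.03] rows>= 4.465188894396681 0.0982146944643081
```

View pics/w4.png

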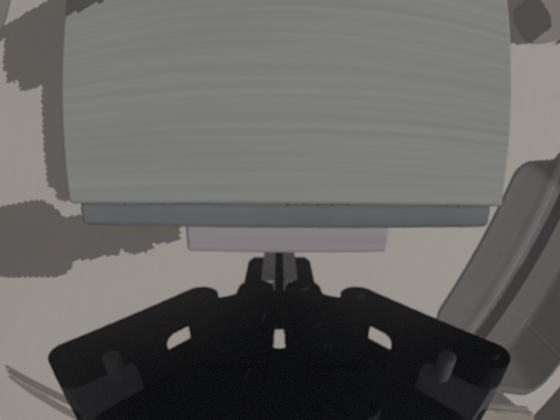

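Emit:
{"fn": "move_arm", "kwargs": {"moves": [{"dx": 0, "dy": 0, "dz": -1.0, "wx": 0, "wy": 0, "wz": 0}, {"dx": 0, "dy": -0.5, "dz": -2.4, "wx": 0, "wy": 0, "wz": 0}, {"dx": 0, "dy": -2.0, "dz": -3.2, "wx": 0, "wy": 0, "wz": 0}, {"dx": 0, "dy": -3.6, "dz": -3.6, "wx": 0, "wy": 0, "wz": 0}, {"dx": 0, "dy": -5.2, "dz": -4.0, "wx": 0, "wy": 0, "wz": 0}, {"dx": 0, "dy": -6.8, "dz": -4.2, "wx": 0, "wy": 0, "wz": 0}, {"dx": 0, "dy": -7.6, "dz": -4.3, "wx": 0, "wy": 0, "wz": 0}]}}

```text
t: 6.17
position: [0.5817, 0.2125, 0.2522]
tcp_rot: [[0.945, 0.008, 0.328], [-0.328, 0.005, 0.945], [0.006, -1.0, 0.007]]
wrist_force: [0.4, 0.7, 0.6]
finger_gap: 0.001
```

Run:
```python
from plan import *
p=robot.camera('side');save(p,'s2');s=robot.read_state();print(s['position'],s['joint_pos'])
go([.328,-.298,.24],-123.9,s)
go([.45,-.04,.24],-70,s)
p=robot.camera('scene');save(p,'c2')
```

```text
[0.58306174 0.21279869 0.25500391] [-0.76583549  0.23831011  0.45362677  1.48407579 -0.10723421  1.42996502
 -0.64361973]
d [ -2.95   0.34 -22.65] w [-0.15 17.46 -0.03] rows>= 13.696319075174763 14.632600047706836
d [ -1.72   0.47 -11.3 ] w [-0.13  8.48  0.04] rows>= 6.860262079485948 7.105155471994706
```

View pics/s2.png

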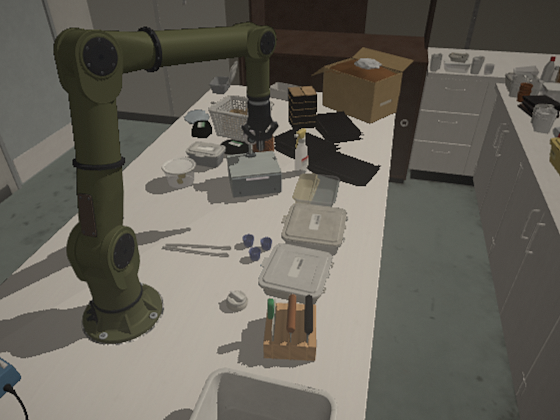

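Emit:
{"fn": "move_arm", "kwargs": {"moves": [{"dx": -2.9, "dy": 0.4, "dz": -22.6, "wx": 0, "wy": 17.4, "wz": 0}, {"dx": -2.9, "dy": 0.4, "dz": -22.6, "wx": 0, "wy": 17.4, "wz": 0}, {"dx": -2.9, "dy": 0.4, "dz": -22.6, "wx": 0, "wy": 17.4, "wz": 0}, {"dx": -2.9, "dy": 0.4, "dz": -22.6, "wx": 0, "wy": 17.4, "wz": 0}, {"dx": -2.9, "dy": 0.4, "dz": -22.6, "wx": 0, "wy": 17.4, "wz": 0}, {"dx": -2.9, "dy": 0.4, "dz": -22.6, "wx": 0, "wy": 17.4, "wz": 0}, {"dx": -2.9, "dy": 0.4, "dz": -22.6, "wx": 0, "wy": 17.4, "wz": 0}, {"dx": -2.9, "dy": 0.4, "dz": -22.6, "wx": 0, "wy": 17.4, "wz": 0}, {"dx": -2.9, "dy": 0.4, "dz": -22.6, "wx": 0, "wy": 17.4, "wz": 0}, {"dx": -2.9, "dy": 0.4, "dz": -22.6, "wx": 0, "wy": 17.4, "wz": 0}], "claw": 0}}

```text
t: 7.1
position: [0.3935, -0.1614, 0.2378]
tcp_rot: [[-0.017, 0.001, 1.0], [-1.0, 0.001, -0.017], [-0.001, -1.0, 0.001]]
wrist_force: [0.9, -0.7, 0.6]
finger_gap: 0.999
```

Run:
```python
from plan import *
s=robot.read_state();print(s['position'],s['joint_pos'])
go([.328,-.298,.24],-123.9,s)
```

```text
[ 0.39348277 -0.16144488  0.23780821] [-0.45664399 -0.27119276  0.66192517  1.93688563  0.1658868   1.42218028
 -1.42474472]
d [ 5.5  -0.1  -2.53] w [-0.    5.49 -0.01] rows>= 3.632131656274632 4.602172936747052
```

Emit:
{"fn": "move_arm", "kwargs": {"moves": [{"dx": 5.5, "dy": 0, "dz": -2.5, "wx": 0, "wy": 5.5, "wz": 0}, {"dx": 5.5, "dy": 0, "dz": -2.5, "wx": 0, "wy": 5.5, "wz": 0}, {"dx": 5.5, "dy": 0, "dz": -2.5, "wx": 0, "wy": 5.5, "wz": 0}, {"dx": 5.5, "dy": 0, "dz": -2.5, "wx": 0, "wy": 5.5, "wz": 0}, {"dx": 5.5, "dy": 0, "dz": -2.5, "wx": 0, "wy": 5.5, "wz": 0}, {"dx": 5.5, "dy": 0, "dz": -2.5, "wx": 0, "wy": 5.5, "wz": 0}, {"dx": 5.5, "dy": 0, "dz": -2.5, "wx": 0, "wy": 5.5, "wz": 0}]}}

```text
t: 7.68
position: [0.3307, -0.2967, 0.2379]
tcp_rot: [[-0.552, -0.0, 0.834], [-0.834, 0.001, -0.552], [-0.001, -1.0, -0.001]]
wrist_force: [0.5, -0.3, 0.2]
finger_gap: 1.004
```

Run:
```python
from plan import *
s=robot.read_state();print(s['position'],s['joint_pos'])
go([.328,-.298,.24],-123.9,s)
p=robot.camera('wrist');save(p,'w5');pickle.dump((p,s),open('w5.pkl','wb'))
for t in ['scraper','blade']:print(robot.tip_of(p,t)[:2],[d['rect'] for d in robot.outline_of(p,t)[:2]])
```

```text
[ 0.33071672 -0.2966922   0.23789307] [-0.2251045  -0.24304834  0.7763425   1.90262425  0.17092101  1.41685498
 -1.64608852]
d [ 0.1  -0.08 -0.06] w [ 0.01  0.06 -0.01] rows>= 0.08820907824725215 0.0531503126442567
[{'centre': [279.0, 180.5], 'score': 0.6}] [[224.0, 173.2, 333.2, 217.1]]
[{'centre': [279.8, 175.3], 'score': 0.93}] [[223.8, 174.7, 336.5, 214.6]]
```

View pics/w5.png

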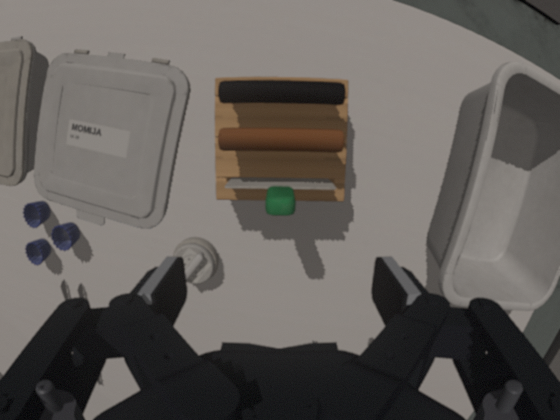

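Run:
```python
from plan import *
p,s=pickle.load(open('w5.pkl','rb'));R0=s['tcp_rot']
im=p['frame'][:,:,::-1]
c=im[60:230,200:365];cv2.imwrite('pics/w5c.png',cv2.resize(c,None,fx=4.5,fy=4.5,interpolation=cv2.INTER_CUBIC)[:600])
f=lambda uv,z:np.round(R0.T@(onz(wray(p,s,uv),z)-s['position'])*1000,1)
hsv=cv2.cvtColor(p['frame'],cv2.COLOR_RGB2HSV);m=((hsv[:,:,0]>50)&(hsv[:,:,0]<80)&(hsv[:,:,1]>120)).astype(np.uint8)
ys,xs=np.nonzero(m);print(xs.min(),xs.max(),ys.min(),ys.max())
print('blade ends',f((228,183),.094),f((335,187),.094))
for uv in [(217,78),(348,80),(218,199),(346,200)]:print('blk',f(uv,.06))
for uv in [(219,93),(344,94),(219,139),(343,140)]:print('rod',f(uv,.102))
```

```text
18 546 16 419
blade ends [-50.5 143.9   7.9] [ 54.9 143.9   4. ]
blk [-66.1 177.9 115.9]
blk [ 72.8 177.8 114.3]
blk [-67.9 177.9 -16.3]
blk [ 74.1 177.9 -17.3]
rod [-56.3 135.9  95.3]
rod [ 60.1 135.8  94.7]
rod [-56.8 135.9  51.7]
rod [ 59.8 135.8  51. ]
```

View pics/w5c.png

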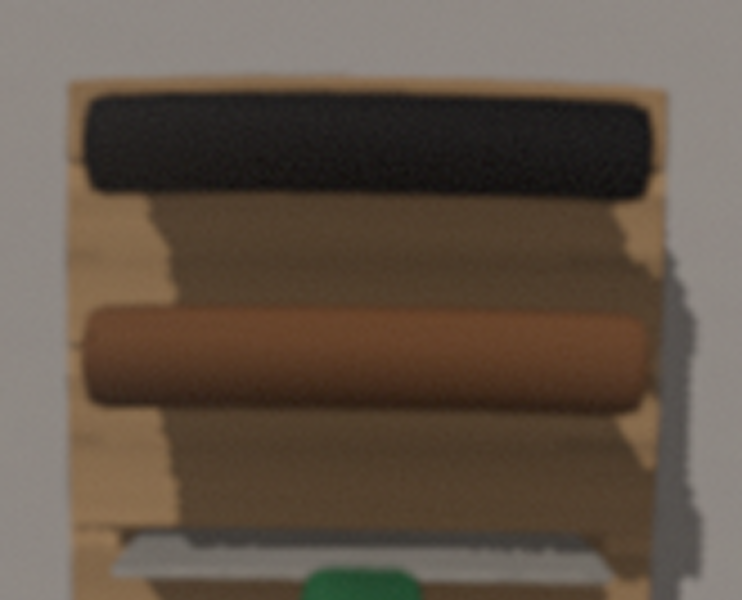

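Run:
```python
from plan import *
p,s=pickle.load(open('w5.pkl','rb'));R0=s['tcp_rot']
im=p['frame'][:,:,::-1]
c=im[165:225,215:345];cv2.imwrite('pics/w5d.png',cv2.resize(c,None,fx=6,fy=6,interpolation=cv2.INTER_CUBIC))
f=lambda uv,z:np.round(R0.T@(onz(wray(p,s,uv),z)-s['position'])*1000,1)
print('top',f((224.9,187.8),.094),f((334.4,189.3),.094),'entry',f((228,178),.06),f((330,179),.06))
```

```text
top [-53.8 143.9   3.1] [ 54.4 143.9   1.7] entry [-55.8 177.9   7.2] [ 55.1 177.9   6.2]
```

View pics/w5d.png

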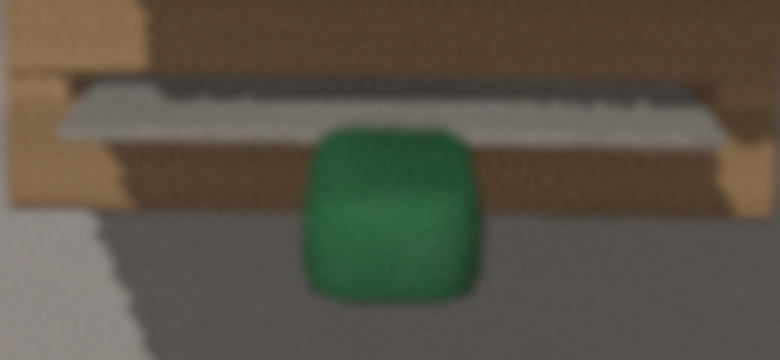

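Emit:
{"fn": "move_arm", "kwargs": {"moves": [{"dx": 0, "dy": 0, "dz": -0.24, "wx": 0.45, "wy": 0.1, "wz": 0}, {"dx": 0, "dy": 1.2, "dz": -0.24, "wx": 0.45, "wy": 0.1, "wz": 0}, {"dx": 0, "dy": 2.2, "dz": -0.24, "wx": 0.45, "wy": 0.1, "wz": 0}, {"dx": 0, "dy": 2.8, "dz": -0.24, "wx": 0.45, "wy": 0.1, "wz": 0}, {"dx": 0, "dy": 2.8, "dz": -0.24, "wx": 0.45, "wy": 0.1, "wz": 0}]}}

```text
t: 8.35
position: [0.3237, -0.2922, 0.1654]
tcp_rot: [[-0.562, 0.034, 0.827], [-0.827, -0.024, -0.561], [0.001, -0.999, 0.042]]
wrist_force: [-1.0, 0.5, -0.1]
finger_gap: 1.001
```

Run:
```python
from plan import *
s=robot.read_state();print(s['position'],s['tcp_rot'],s['joint_pos'])
p=robot.camera('wrist');save(p,'w6');pickle.dump((p,s),open('w6.pkl','wb'))
```

```text
[ 0.32367114 -0.29222905  0.16543761] [[-5.61668608e-01  3.40736475e-02  8.26660366e-01]
 [-8.27362113e-01 -2.38018326e-02 -5.61164331e-01]
 [ 5.55116062e-04 -9.99135856e-01  4.15599872e-02]] [-0.16497023 -0.2500451   0.74329181  2.05967161  0.1804908   1.23082444
 -1.65826049]
```

View pics/w6.png

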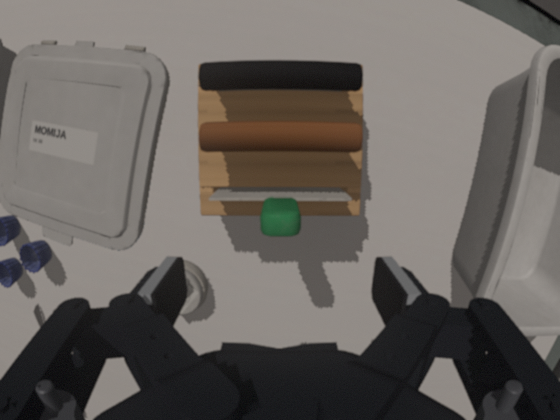

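Run:
```python
from plan import *
p,s=pickle.load(open('w6.pkl','rb'));R0=s['tcp_rot']
c=p['frame'][180:245,195:370,::-1];cv2.imwrite('pics/w6d.png',cv2.resize(c,None,fx=4.5,fy=4.5,interpolation=cv2.INTER_CUBIC))
f=lambda uv,z:np.round(R0.T@(onz(wray(p,s,uv),z)-s['position'])*1000,1)
print('top',f((209,200),.094),f((352,200),.094))
print('grip',f((280.5,199),.143),f((262,215),.13),f((299.5,215),.13))
X=np.array(s['position'])
for q in range(60,145,20):
    print(q)
```

```text
top [-54.4  71.8   8.1] [56.  71.9  8.2]
grip [ 0.4 23.3 20.3] [-11.6  35.7   6.6] [13.  35.7  6.6]
60
80
100
120
140
```

View pics/w6d.png

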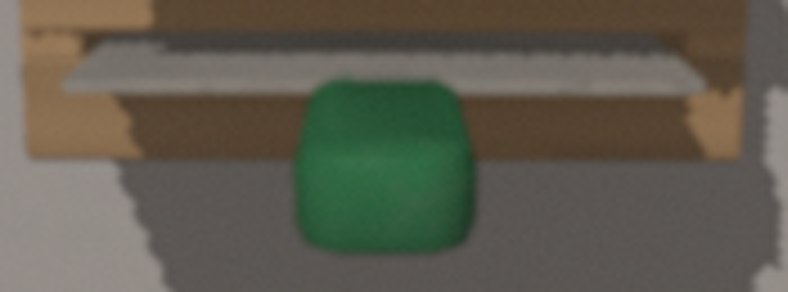

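Run:
```python
from plan import *
p,s=pickle.load(open('w6.pkl','rb'));R0=s['tcp_rot']
f=lambda uv,z:np.round(R0.T@(onz(wray(p,s,uv),z)-s['position'])*1000,1)
print('top',f((209,200),.094),f((352,200),.094))
for r in (213.3,235.5): print('griptop',f((280.5,r),.143))
print('entry',f((280,191.5),.06),f((280,187.5),.06))
p,s=pickle.load(open('w5.pkl','rb'));R0=s['tcp_rot']
for r in (165+190/6,165+300/6): print('griptop',f((280.5,r),.143))
```

```text
top [-54.4  71.8   8.1] [56.  71.9  8.2]
griptop [ 0.5 22.9 11.4]
griptop [ 0.5 22.3 -2.8]
entry [  0.5 105.8   7.4] [  0.5 106.   10.9]
griptop [ 0.8 94.9  5.3]
griptop [  0.9  94.9 -10.6]
```

Run:
```python
from plan import *
go([.328,-.2957,.104],-124.2)
```

```text
d [0.01 2.54 0.06] w [-0.42  0.    0.  ] rows>= 1.5228070480265876 0.3540220612393516
```

Emit:
{"fn": "move_arm", "kwargs": {"moves": [{"dx": 0, "dy": 0.8, "dz": 0.06, "wx": -0.42, "wy": 0, "wz": 0}, {"dx": 0, "dy": 1.5, "dz": 0.06, "wx": -0.42, "wy": 0, "wz": 0}, {"dx": 0, "dy": 2.1, "dz": 0.06, "wx": -0.42, "wy": 0, "wz": 0}, {"dx": 0, "dy": 2.5, "dz": 0.06, "wx": -0.42, "wy": 0, "wz": 0}, {"dx": 0, "dy": 2.5, "dz": 0.06, "wx": -0.42, "wy": 0, "wz": 0}]}}

```text
t: 8.82
position: [0.3289, -0.2961, 0.1054]
tcp_rot: [[-0.562, 0.001, 0.827], [-0.827, -0.001, -0.562], [0.001, -1.0, 0.001]]
wrist_force: [-1.0, 0.7, -0.1]
finger_gap: 1.0
```

Run:
```python
from plan import *
s=robot.read_state()
go([.328,-.2957,.104],-124.2,s);print(s['position'],s['wrist_force'],s['joint_pos'])
p=robot.camera('wrist');save(p,'w7');pickle.dump((p,s),open('w7.pkl','wb'))
```

```text
d [ 0.01  0.05 -0.04] w [-0.01 -0.    0.01] rows>= 0.0404512473623734 0.011673757309303477
[ 0.32890034 -0.29608022  0.10537483] [-0.99041625  0.67561669 -0.07190136] [-0.1853238  -0.10365049  0.8300365   2.09337835  0.08555884  1.11840916
 -1.56336289]
```

View pics/w7.png

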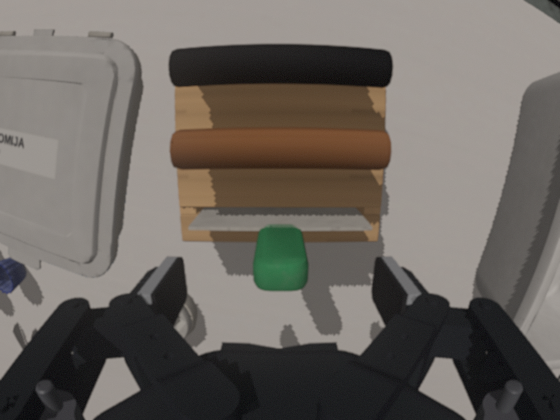

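Emit:
{"fn": "move_arm", "kwargs": {"moves": [{"dx": 0, "dy": 0.05, "dz": 0, "wx": 0, "wy": 0, "wz": 0}, {"dx": 0, "dy": 0.05, "dz": 0, "wx": 0, "wy": 0, "wz": 0}, {"dx": 0, "dy": 0.05, "dz": 0, "wx": 0, "wy": 0, "wz": 0}, {"dx": 0, "dy": 0.05, "dz": 0, "wx": 0, "wy": 0, "wz": 0}, {"dx": 0, "dy": 0.05, "dz": 0, "wx": 0, "wy": 0, "wz": 0}, {"dx": 0, "dy": 0.05, "dz": 0, "wx": 0, "wy": 0, "wz": 0}, {"dx": 0, "dy": 0.05, "dz": 0, "wx": 0, "wy": 0, "wz": 0}, {"dx": 0, "dy": 0.05, "dz": 0, "wx": 0, "wy": 0, "wz": 0}, {"dx": 0, "dy": 0.05, "dz": 0, "wx": 0, "wy": 0, "wz": 0}, {"dx": 0, "dy": 0.05, "dz": 0, "wx": 0, "wy": 0, "wz": 0}], "claw": 1}}

```text
t: 9.7
position: [0.3297, -0.2971, 0.1056]
tcp_rot: [[-0.563, 0.004, 0.826], [-0.826, -0.002, -0.563], [-0.001, -1.0, 0.005]]
wrist_force: [-0.8, -0.7, 5.3]
finger_gap: 0.271
```

Run:
```python
from plan import *
s=robot.read_state();print(s['finger_gap']*85,s['position'],s['wrist_force'],s['torque'])
p=robot.camera('wrist');save(p,'w8');pickle.dump((p,s),open('w8.pkl','wb'))
```

```text
23.02877780654686 [ 0.32971979 -0.29710121  0.10563944] [-0.80154081 -0.74307904  5.25184007] [ 0.0332466   0.11381203 -0.01286132]
```

View pics/w8.png

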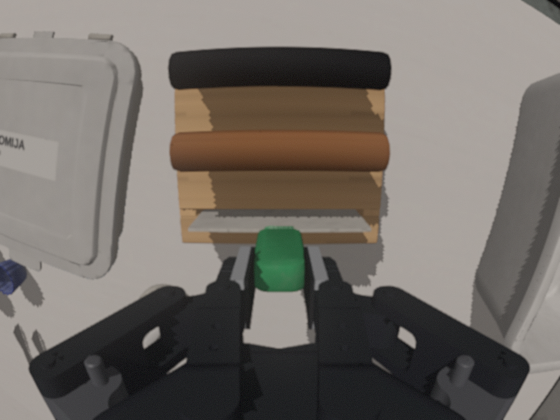

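Emit:
{"fn": "move_arm", "kwargs": {"moves": [{"dx": 0, "dy": -0.3, "dz": 0, "wx": 0, "wy": 0, "wz": 0}, {"dx": 0, "dy": -0.7, "dz": 0, "wx": 0, "wy": 0, "wz": 0}, {"dx": 0, "dy": -1.1, "dz": 0, "wx": 0, "wy": 0, "wz": 0}, {"dx": 0, "dy": -1.5, "dz": 0, "wx": 0, "wy": 0, "wz": 0}, {"dx": 0, "dy": -1.9, "dz": 0, "wx": 0, "wy": 0, "wz": 0}, {"dx": 0, "dy": -2.4, "dz": 0, "wx": 0, "wy": 0, "wz": 0}, {"dx": 0, "dy": -3.0, "dz": 0, "wx": 0, "wy": 0, "wz": 0}, {"dx": 0, "dy": -3.8, "dz": 0, "wx": 0, "wy": 0, "wz": 0}, {"dx": 0, "dy": -4.8, "dz": 0, "wx": 0, "wy": 0, "wz": 0}, {"dx": 0, "dy": -5.6, "dz": 0, "wx": 0, "wy": 0, "wz": 0}, {"dx": 0, "dy": -6.0, "dz": 0, "wx": 0, "wy": 0, "wz": 0}, {"dx": 0, "dy": -6.0, "dz": 0, "wx": 0, "wy": 0, "wz": 0}]}}

```text
t: 10.75
position: [0.3298, -0.2972, 0.2574]
tcp_rot: [[-0.563, 0.007, 0.826], [-0.826, -0.003, -0.563], [-0.001, -1.0, 0.008]]
wrist_force: [-0.7, -0.3, -0.9]
finger_gap: 0.27
```

Run:
```python
from plan import *
s=robot.read_state();print(s['finger_gap']*85,s['position'],s['tcp_rot'],s['wrist_force'],s['torque'],s['joint_pos'])
p=robot.camera('wrist');save(p,'w9');pickle.dump((p,s),open('w9.pkl','wb'))
p=robot.camera('side');save(p,'s9')
```

```text
22.91666825904663 [ 0.32983504 -0.29716195  0.25741367] [[-0.56320685  0.00701648  0.82628616]
 [-0.82631476 -0.00308519 -0.56320015]
 [-0.00140244 -0.99997062  0.00753542]] [-0.72571084 -0.29120223 -0.88899712] [-0.03036902  0.0141607   0.01958159] [-0.16593922 -0.24679795  0.71815486  1.87523035  0.16173946  1.44774999
 -1.65084833]
```

View pics/w9.png

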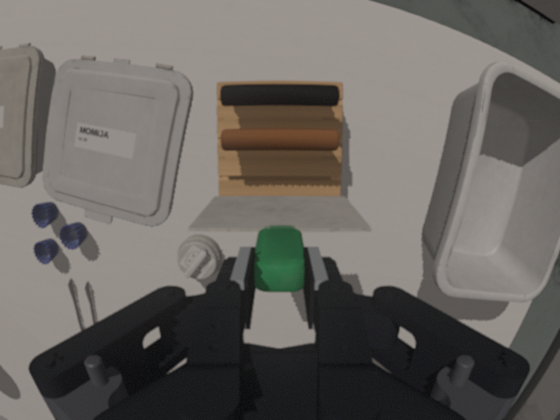

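View pics/s9.png

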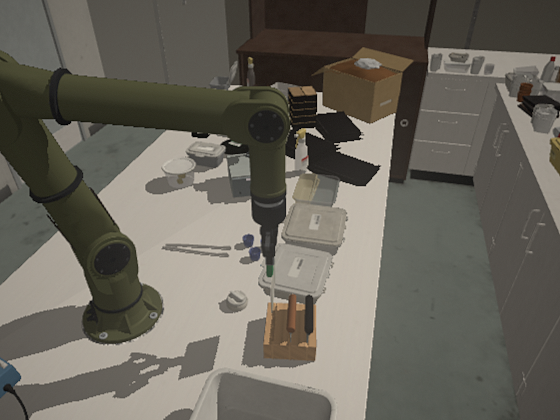

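Run:
```python
from plan import *
p,s=pickle.load(open('w9.pkl','rb'))
c=p['frame'][180:300,180:380,::-1];cv2.imwrite('pics/w9c.png',cv2.resize(c,None,fx=4,fy=4,interpolation=cv2.INTER_CUBIC))
```

```text
(no output)
```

View pics/w9c.png

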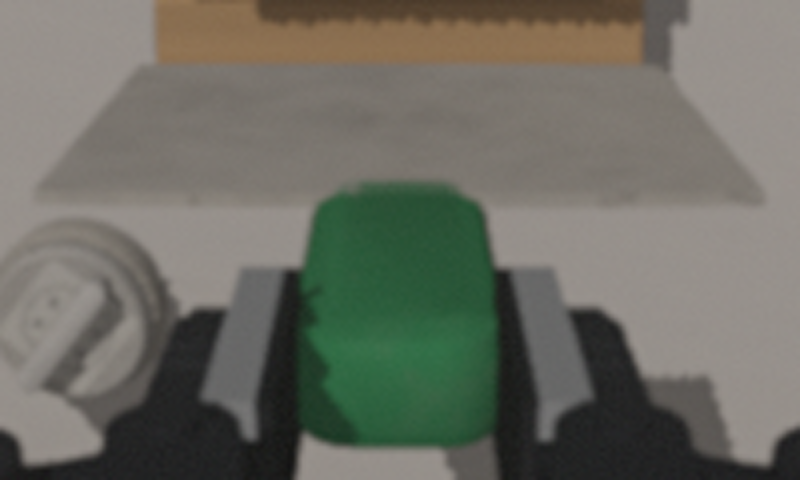

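```bash
cat > sfit.py <<'E'
from plan import *
from scipy.optimize import least_squares
B=np.array([[0,-1,0],[-1,0,0],[0,0,-1.]])  # cols: scraper x,y,z in tool
def fitS(p,s,obs,w=None,f0=None):
    I={'tcp_rot':np.eye(3),'position':np.zeros(3)}
    def res(q):
        Rs=R.from_rotvec(q[:3]).as_matrix()@B
        return np.concatenate([(wproj(p,I,Rs@np.array(X)+q[3:])-uv)*m for X,uv,m in obs])
    q=least_squares(res,[0,0,0,0,-.026,.008],loss='soft_l1')
    return q.x,res(q.x)
E
python3 - <<'E'
from sfit import *
p,s=pickle.load(open('w9.pkl','rb'))
c=lambda u,v:np.array([180+(u+.5)/4-.5,180+(v+.5)/4-.5])
# scraper y=-tool x: image left(tool -x) = +y
obs=[([-.068,.055,0],c(142,66),1),([-.068,-.055,0],c(667,66),1),([.018,.055,.002],c(36,204),1),([.018,-.055,.002],c(764,204),1),([.067,0,.0005],c(398,342),np.array([.0,.5])),([.067,0,.0155],c(398,444),np.array([.0,.5]))]
for k in (obs,obs[:4]):
    q,r=fitS(p,s,k);print('rotdeg',np.degrees(q[:3]),'pos mm',q[3:]*1000);print(np.round(r,2))
E
```

```text
rotdeg [-0.19009165 -0.29493748 -0.83278346] pos mm [-2.67428414e-02  3.01073053e+01  5.44325574e+00]
[ 1.02  0.01 -1.04 -0.11 -0.26 -0.03  0.27  0.06 -0.   -0.78 -0.    1.12]
rotdeg [-0.20580116 -0.29562101 -0.83438432] pos mm [-2.80155264e-02  2.98972391e+01  5.49771445e+00]
[ 0.97  0.02 -0.98 -0.09 -0.36 -0.01  0.37  0.07]
```

Run:
```python
from plan import *
go([.578,.204,.255],-19.4)
```

```text
d [-2.216e+01 -2.000e-02 -3.020e+00] w [ -0.02 -17.48   0.02] rows>= 13.405895507965438 14.647629002625584
```

Emit:
{"fn": "move_arm", "kwargs": {"moves": [{"dx": -1.0, "dy": 0, "dz": -0.1, "wx": 0, "wy": -0.8, "wz": 0}, {"dx": -2.5, "dy": 0, "dz": -0.3, "wx": 0, "wy": -1.9, "wz": 0}, {"dx": -4.0, "dy": 0, "dz": -0.5, "wx": 0, "wy": -3.1, "wz": 0}, {"dx": -5.5, "dy": 0, "dz": -0.7, "wx": 0, "wy": -4.3, "wz": 0}, {"dx": -7.0, "dy": 0, "dz": -1.0, "wx": 0, "wy": -5.5, "wz": 0}, {"dx": -8.5, "dy": 0, "dz": -1.2, "wx": 0, "wy": -6.7, "wz": 0}, {"dx": -10.0, "dy": 0, "dz": -1.4, "wx": 0, "wy": -7.9, "wz": 0}, {"dx": -11.5, "dy": 0, "dz": -1.6, "wx": 0, "wy": -9.1, "wz": 0}, {"dx": -13.0, "dy": 0, "dz": -1.8, "wx": 0, "wy": -10.2, "wz": 0}, {"dx": -14.5, "dy": 0, "dz": -2.0, "wx": 0, "wy": -11.4, "wz": 0}, {"dx": -16.0, "dy": 0, "dz": -2.2, "wx": 0, "wy": -12.6, "wz": 0}, {"dx": -17.3, "dy": 0, "dz": -2.4, "wx": 0, "wy": -13.6, "wz": 0}]}}

```text
t: 11.85
position: [0.5224, 0.0972, 0.2526]
tcp_rot: [[0.74, -0.0, 0.672], [-0.672, -0.002, 0.74], [0.001, -1.0, -0.002]]
wrist_force: [0.3, 0.1, -0.1]
finger_gap: 0.269
```

Run:
```python
from plan import *
go([.578,.204,.255],-19.4);s=robot.read_state();print(s['position'],s['joint_pos'])
```

```text
d [-1.23 -0.11  4.66] w [ 0.02 -3.81  0.01] rows>= 2.888290803649723 3.1924155323332397
[0.52238494 0.09719497 0.25257917] [-0.59823218  0.04292625  0.37662975  1.68652365 -0.01379216  1.41601381
 -0.95730788]
```

Emit:
{"fn": "move_arm", "kwargs": {"moves": [{"dx": -0.4, "dy": -0.6, "dz": 1.5, "wx": 0, "wy": -1.1, "wz": 0}, {"dx": -0.8, "dy": -1.2, "dz": 2.9, "wx": 0, "wy": -2.2, "wz": 0}, {"dx": -1.1, "dy": -1.8, "dz": 4.0, "wx": 0, "wy": -3.2, "wz": 0}, {"dx": -1.2, "dy": -2.0, "dz": 4.7, "wx": 0, "wy": -3.8, "wz": 0}, {"dx": -1.2, "dy": -2.0, "dz": 4.7, "wx": 0, "wy": -3.8, "wz": 0}]}}

```text
t: 12.27
position: [0.5806, 0.2067, 0.3029]
tcp_rot: [[0.943, 0.001, 0.332], [-0.332, -0.001, 0.943], [0.002, -1.0, -0.001]]
wrist_force: [0.2, -0.3, -2.1]
finger_gap: 0.268
```

Emit:
{"fn": "move_arm", "kwargs": {"moves": [{"dx": 0, "dy": 0, "dz": 0, "wx": 0.8, "wy": 0, "wz": 0}, {"dx": 0, "dy": 0, "dz": 0, "wx": 1.8, "wy": 0, "wz": 0}, {"dx": 0, "dy": 0, "dz": 0, "wx": 2.8, "wy": 0, "wz": 0}, {"dx": 0, "dy": 0, "dz": 0, "wx": 3.8, "wy": 0, "wz": 0}, {"dx": 0, "dy": 0, "dz": 0, "wx": 4.8, "wy": 0, "wz": 0}, {"dx": 0, "dy": 0, "dz": 0, "wx": 5.6, "wy": 0, "wz": 0}, {"dx": 0, "dy": 0, "dz": 0, "wx": 6, "wy": 0, "wz": 0}, {"dx": 0, "dy": 0, "dz": 0, "wx": 6, "wy": 0, "wz": 0}, {"dx": 0, "dy": 0, "dz": 0, "wx": 6, "wy": 0, "wz": 0}]}}

```text
t: 13.02
position: [0.5792, 0.2003, 0.3029]
tcp_rot: [[0.94, 0.2, 0.278], [-0.342, 0.55, 0.762], [-0.0, -0.811, 0.585]]
wrist_force: [0.7, 0.4, -1.2]
finger_gap: 0.264
```

Run:
```python
from plan import *
s=robot.read_state();print(s['position'],s['tcp_rot'],s['joint_pos'],np.abs(s['joint_vel']).max())
p=robot.camera('wrist');save(p,'w10');pickle.dump((p,s),open('w10.pkl','wb'))
print(wproj(p,s,[.659,.430,.204]))
print(robot.tip_of(p,'lens'),[d['rect'] for d in robot.outline_of(p,'lens')])
```

```text
[0.57922968 0.20030528 0.30285287] [[ 9.39607216e-01  2.00302975e-01  2.77519366e-01]
 [-3.42254699e-01  5.49983886e-01  7.61826389e-01]
 [-3.50868596e-05 -8.10799879e-01  5.85323462e-01]] [-0.44354028 -0.01761164  0.41095923  1.78705687 -0.61863772  1.18562475
 -0.19646674] 0.04742363999121861
[276.17884325  63.91613494]
[] [[252.3, 17.5, 306.7, 69.6]]
```

View pics/w10.png

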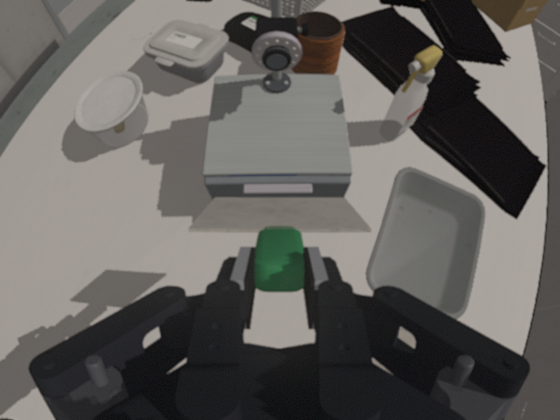

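Run:
```python
from plan import *
p,s=pickle.load(open('w10.pkl','rb'))
def cr(x,y,w,h,k,n):cv2.imwrite('pics/%s.png'%n,cv2.resize(p['frame'][y:y+h,x:x+w,::-1],None,fx=k,fy=k,interpolation=cv2.INTER_CUBIC))
cr(240,15,80,75,8,'w10a');cr(195,65,165,135,4.5,'w10b')
```

```text
(no output)
```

View pics/w10a.png

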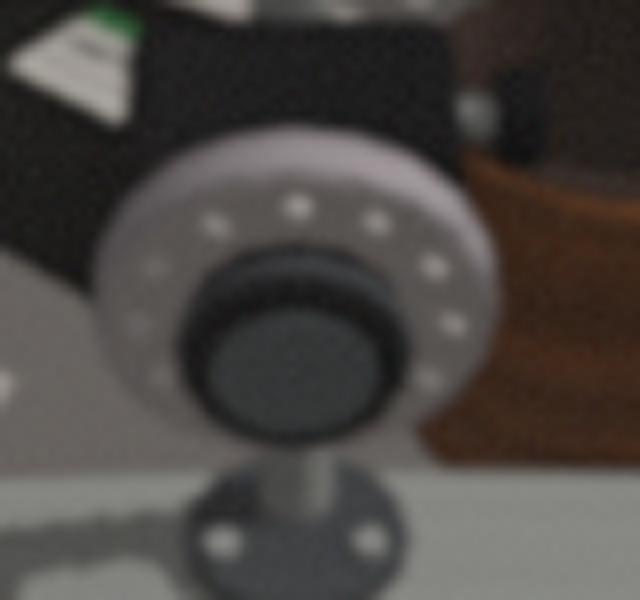

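View pics/w10b.png

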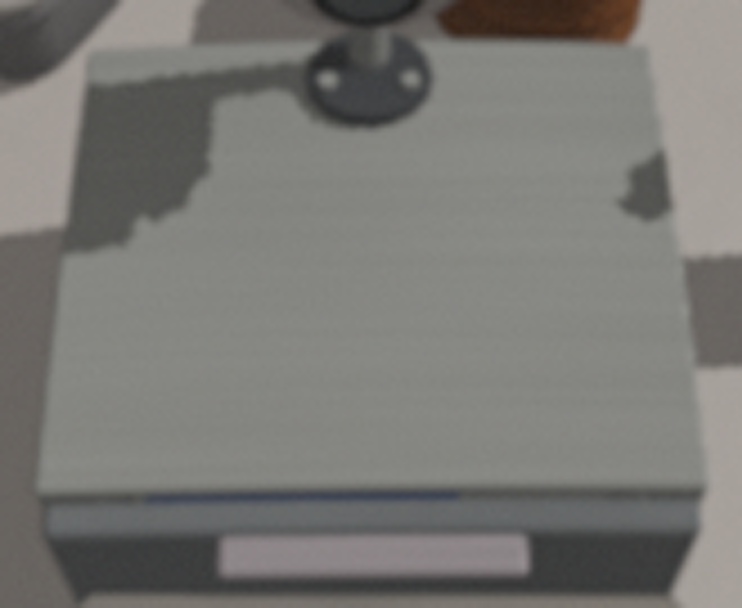

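```bash
cat > lfit.py <<'E'
from sfit import *
# station frame at front edge centre
def pts(q):
    x,y,w,zl=q[:4];e=np.array([np.cos(w),np.sin(w),0]);n=np.array([-e[1],e[0],0]);c=np.array([x,y,0])
    P=lambda i,j,k:c+e*i+n*j+np.array([0,0,k])
    return dict(fl=P(0,.1,.1),fr=P(0,-.1,.1),br=P(.18,-.1,.1),bl=P(.18,.1,.1),lens=P(.1,0,zl),cup=P(.094,0,zl),
      tl=P(-.012,.098,.095),tr=P(-.012,-.098,.095))
def C(x,y,k):return lambda u,v:np.array([x+(u+.5)/k-.5,y+(v+.5)/k-.5])
def run(views,verbose=True):
    def res(q):
        m=pts(q);return np.concatenate([(wproj(p,s,m[k])-uv) for p,s,o in views for k,uv in o.items()])
    r=least_squares(res,[.626,.337,1.228,.2],loss='soft_l1');q=r.x
    print('edge',np.round(q,4),'yawdeg',np.degrees(q[2]),'lens',np.round(pts(q)['lens'],4));print(np.round(res(q),1));return q
p,s=pickle.load(open('w10.pkl','rb'));c=C(195,65,4.5);l=C(240,15,8)
v10=(p,s,dict(fl=c(38,492),fr=c(705,489),br=c(645,45),bl=c(88,52),lens=l(294,372)))
if __name__=='__main__':
    run([v10])
E
python3 lfit.py
```

```text
edge [0.6277 0.3417 1.232  0.2028] yawdeg 70.58739766781865 lens [0.661  0.436  0.2028]
[-1.3  0.4  1.1 -0.3  0.6 -0.1 -0.1 -0.6 -0.3  0. ]
```

Emit:
{"fn": "move_arm", "kwargs": {"moves": [{"dx": 0, "dy": 0.8, "dz": -0.6, "wx": 0, "wy": 0, "wz": 0}, {"dx": 0, "dy": 1.5, "dz": -1.1, "wx": 0, "wy": 0, "wz": 0}, {"dx": 0, "dy": 1.95, "dz": -1.4, "wx": 0, "wy": 0, "wz": 0}, {"dx": 0, "dy": 1.95, "dz": -1.4, "wx": 0, "wy": 0, "wz": 0}, {"dx": 0, "dy": 1.95, "dz": -1.4, "wx": 0, "wy": 0, "wz": 0}, {"dx": 0, "dy": 1.95, "dz": -1.4, "wx": 0, "wy": 0, "wz": 0}]}}

```text
t: 13.67
position: [0.5812, 0.2024, 0.2463]
tcp_rot: [[0.941, 0.203, 0.272], [-0.34, 0.552, 0.762], [0.005, -0.809, 0.588]]
wrist_force: [-0.2, -0.5, -0.0]
finger_gap: 0.266
```

Run:
```python
from plan import *
s=robot.read_state();print(s['position'],s['tcp_rot'],np.abs(s['joint_vel']).max())
p=robot.camera('wrist');save(p,'w11');pickle.dump((p,s),open('w11.pkl','wb'))
def cr(x,y,w,h,k,n):cv2.imwrite('pics/%s.png'%n,cv2.resize(p['frame'][y:y+h,x:x+w,::-1],None,fx=k,fy=k,interpolation=cv2.INTER_CUBIC))
cr(240,0,80,75,8,'w11a');cr(185,40,180,135,4.4,'w11b')
print(wproj(p,s,[.661,.436,.2028]))
```

```text
[0.58120953 0.20238997 0.24627145] [[ 0.9405869   0.20324362  0.27200793]
 [-0.33952125  0.55198177  0.76160452]
 [ 0.00464784 -0.8087077   0.58819236]] 0.009489734176217714
[275.10874788  26.45933187]
```

View pics/w11a.png

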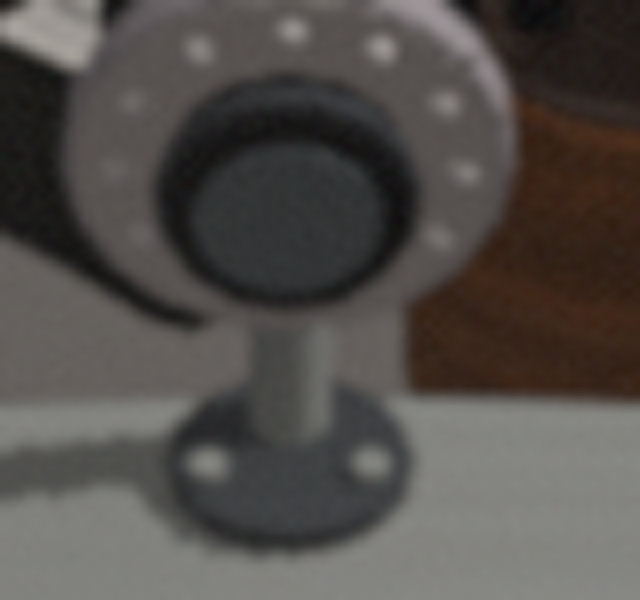

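View pics/w11b.png

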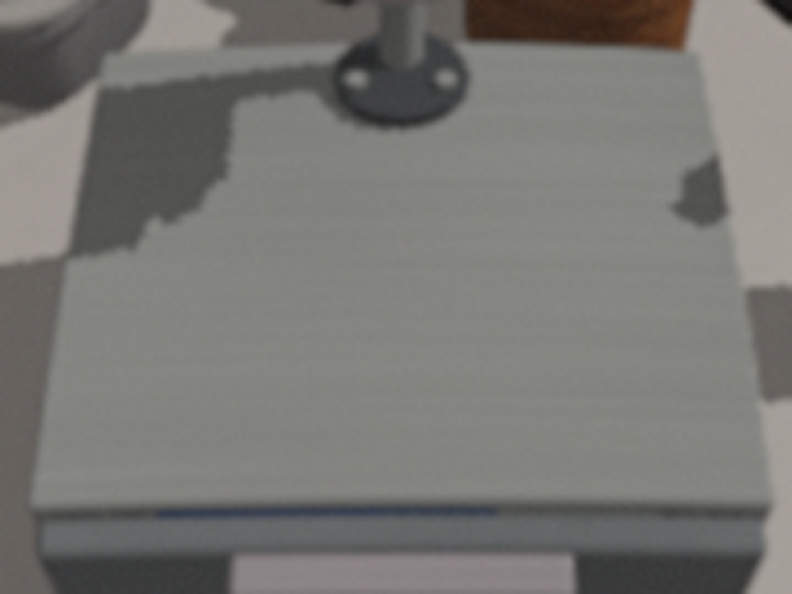

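Run:
```python
from lfit import *
p,s=pickle.load(open('w11.pkl','rb'));c=C(185,40,4.4);l=C(240,0,8)
v11=(p,s,dict(fl=c(33,506),fr=c(769,508),br=c(695,53),bl=c(106,58),lens=l(287,222)))
q=run([v11]);q=run([v10,v11])
print(tri([wray(v10[0],v10[1],v10[2]['lens']),wray(p,s,v11[2]['lens'])]))
yaw=np.degrees(q[2])-90;e=np.array([np.cos(q[2]),np.sin(q[2]),0]);L=pts(q)['lens']
T=L-.1545*e+[0,0,.055];print('TCP target',T,yaw)
go(T-.03*e,yaw)
```

```text
edge [0.6274 0.3413 1.2275 0.2019] yawdeg 70.33068996920719 lens [0.6611 0.4355 0.2019]
[-2.   0.4  1.5 -0.2  1.4 -0.2 -0.9 -1.2 -0.1  0. ]
edge [0.6276 0.3415 1.2301 0.2023] yawdeg 70.47744359687144 lens [0.661  0.4358 0.2023]
[-1.4  0.5  1.1  0.   0.8  0.1  0.  -0.6 -0.2  0.5 -1.9  0.4  1.6 -0.6
  1.1 -0.4 -1.1 -1.2 -0.2 -0.4]
(array([0.66352744, 0.44224767, 0.19651901]), [np.float64(2.279464911183732e-05), np.float64(2.279464911186543e-05)])
TCP target [0.609399   0.29015299 0.25726378] -19.52255640312856
d [-0.13  1.12  2.26] w [-6.01 -0.04  0.07] rows>= 1.5162745111082372 5.034895816796999
```

Emit:
{"fn": "move_arm", "kwargs": {"moves": [{"dx": 0, "dy": 0, "dz": 0, "wx": -1, "wy": 0, "wz": 0}, {"dx": 0, "dy": 0, "dz": 0, "wx": -2, "wy": 0, "wz": 0}, {"dx": 0, "dy": 0.2, "dz": 0.4, "wx": -3, "wy": 0, "wz": 0}, {"dx": 0, "dy": 0.5, "dz": 1.0, "wx": -4, "wy": 0, "wz": 0}, {"dx": -0.1, "dy": 0.8, "dz": 1.6, "wx": -5, "wy": 0, "wz": 0}, {"dx": -0.1, "dy": 1.1, "dz": 2.1, "wx": -5.7, "wy": 0, "wz": 0}, {"dx": -0.1, "dy": 1.1, "dz": 2.3, "wx": -6, "wy": 0, "wz": 0}, {"dx": -0.1, "dy": 1.1, "dz": 2.3, "wx": -6, "wy": 0, "wz": 0}, {"dx": -0.1, "dy": 1.1, "dz": 2.3, "wx": -6, "wy": 0, "wz": 0}]}}

```text
t: 14.47
position: [0.5998, 0.2627, 0.2569]
tcp_rot: [[0.941, 0.004, 0.339], [-0.339, -0.001, 0.941], [0.004, -1.0, 0.001]]
wrist_force: [0.5, -1.1, -1.7]
finger_gap: 0.266
```

Run:
```python
from plan import *
s=robot.read_state();print(s['position'],s['tcp_rot'],s['finger_gap'])
go([.6094,.2902,.2573],-19.52,s)
p=robot.camera('wrist');save(p,'w12');pickle.dump((p,s),open('w12.pkl','wb'))
cv2.imwrite('pics/w12c.png',cv2.resize(p['frame'][180:300,180:380,::-1],None,fx=4,fy=4,interpolation=cv2.INTER_CUBIC))
```

```text
[0.59979666 0.26266576 0.25687977] [[ 9.40883542e-01  4.09734524e-03  3.38705436e-01]
 [-3.38705293e-01 -7.50062885e-04  9.40892216e-01]
 [ 4.10921062e-03 -9.99991325e-01  6.82070696e-04]] 0.26633681781518337
d [-0.01 -0.02  1.17] w [-0.01 -0.05  0.04] rows>= 0.6993748719480919 0.05118350633351914
```

View pics/w12c.png

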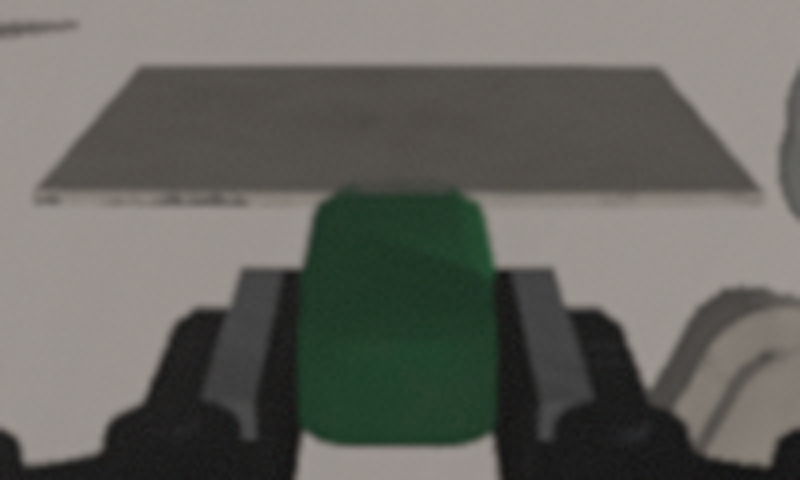

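Run:
```python
from lfit import *
p,s=pickle.load(open('w12.pkl','rb'))
c=C(180,180,4)
obs=[([-.068,.055,0],c(140,67),1),([-.068,-.055,0],c(660,67),1),([.018,.055,0],c(40,190),1),([.018,-.055,0],c(760,190),1),([.018,.055,.002],c(36,204),.7),([.018,-.055,.002],c(764,204),.7),([.067,0,.0155],c(398,444),np.array([.0,.5]))]
q,r=fitS(p,s,obs);print('rotdeg',np.degrees(q[:3]),'pos mm',q[3:]*1000);print(np.round(r,2))
Rs=s['tcp_rot']@R.from_rotvec(q[:3]).as_matrix()@B
b=s['position']+s['tcp_rot']@q[3:]+Rs@[-.025,0,.001]
w=np.radians(70.45);e=np.array([np.cos(w),np.sin(w),0]);n=np.array([-e[1],e[0],0]);L=np.array([.661,.4358,.2023])
d=b-L;print('blade rel lens: e,n,z',d@e,d@n,d[2]);print('up tilt e,n deg',np.degrees(Rs[:,0]@e),np.degrees(Rs[:,0]@n),'normal yaw err',np.degrees(Rs[:,2]@n))
```

```text
rotdeg [-0.39399705 -0.0837382  -0.12292841] pos mm [ 0.29860363 32.0581846   6.0146898 ]
[ 0.87  0.04 -0.87  0.04 -0.65  0.03  0.65  0.03  0.43 -0.24 -0.43 -0.24
  0.    0.36]
blade rel lens: e,n,z -0.17875429280731484 -0.0008702155285880687 -0.002465633526513439
up tilt e,n deg 0.35637471481258065 0.35710919790896434 normal yaw err 0.16632692946671385
```

Emit:
{"fn": "move_arm", "kwargs": {"moves": [{"dx": -0.03, "dy": -0.05, "dz": 0.3, "wx": 0, "wy": 0, "wz": 0.04}, {"dx": -0.03, "dy": -0.05, "dz": 0.6, "wx": 0, "wy": 0, "wz": 0.04}, {"dx": -0.03, "dy": -0.05, "dz": 0.9, "wx": 0, "wy": 0, "wz": 0.04}, {"dx": -0.03, "dy": -0.05, "dz": 1.1, "wx": 0, "wy": 0, "wz": 0.04}, {"dx": -0.03, "dy": -0.05, "dz": 1.15, "wx": 0, "wy": 0, "wz": 0.04}, {"dx": -0.03, "dy": -0.05, "dz": 1.15, "wx": 0, "wy": 0, "wz": 0.04}, {"dx": -0.03, "dy": -0.05, "dz": 1.15, "wx": 0, "wy": 0, "wz": 0.04}, {"dx": -0.03, "dy": -0.05, "dz": 1.15, "wx": 0, "wy": 0, "wz": 0.04}, {"dx": -0.03, "dy": -0.05, "dz": 1.15, "wx": 0, "wy": 0, "wz": 0.04}]}}

```text
t: 15.27
position: [0.6085, 0.2885, 0.2576]
tcp_rot: [[0.94, -0.001, 0.34], [-0.34, -0.0, 0.94], [-0.001, -1.0, -0.001]]
wrist_force: [0.3, -0.6, -1.0]
finger_gap: 0.263
```

Run:
```python
from lfit import *
s=robot.read_state();print(s['position'],s['tcp_rot'],s['finger_gap'],np.abs(s['joint_vel']).max(),s['wrist_force'])
q=np.array([np.radians(-.4),0,0,.0003,.031,.0058])
Rs=s['tcp_rot']@R.from_rotvec(q[:3]).as_matrix()@B
b=s['position']+s['tcp_rot']@q[3:]+Rs@[-.025,0,.001]
w=np.radians(70.45);e=np.array([np.cos(w),np.sin(w),0]);n=np.array([-e[1],e[0],0]);L=np.array([.661,.4358,.2023])
d=b-L;print('blade rel lens: e,n,z',d@e,d@n,d[2]);print('up tilt e,n deg',np.degrees(Rs[:,0]@e),np.degrees(Rs[:,0]@n),'normal yaw err',np.degrees(Rs[:,2]@n))
for nme in ['scene','side']:
    p=robot.camera(nme);save(p,nme+'13');pickle.dump(p,open(nme+'13.pkl','wb'))
    if nme=='scene':cv2.imwrite('pics/scene13c.png',cv2.resize(p['frame'][70:220,150:350,::-1],None,fx=4,fy=4,interpolation=cv2.INTER_CUBIC))
    else:cv2.imwrite('pics/side13c.png',cv2.resize(p['frame'][80:230,170:370,::-1],None,fx=4,fy=4,interpolation=cv2.INTER_CUBIC))
    print(nme,proj(p,b),proj(p,L))
p=robot.camera('wrist');save(p,'w13')
print(robot.read_state()['position'])
```

```text
[0.60848169 0.28850998 0.25761011] [[ 9.40250574e-01 -1.10783282e-03  3.40481470e-01]
 [-3.40481899e-01 -2.19000051e-04  9.40251046e-01]
 [-9.67075510e-04 -9.99999362e-01 -5.83111947e-04]] 0.2632307574666768 0.0014254922239374961 [ 0.32703319 -0.58621976 -1.00529991]
blade rel lens: e,n,z -0.151781670466845 -7.134180404263348e-05 -0.0006852543764692409
up tilt e,n deg 0.43305285509377867 -0.0581014462128824 normal yaw err 0.35581474386771816
scene [235.68507415 146.36346109] [213.3803444  128.45417881]
side [257.3043619  156.87250708] [251.36964167 138.65367291]
[0.60846622 0.28868212 0.25763641]
```

View pics/scene13c.png

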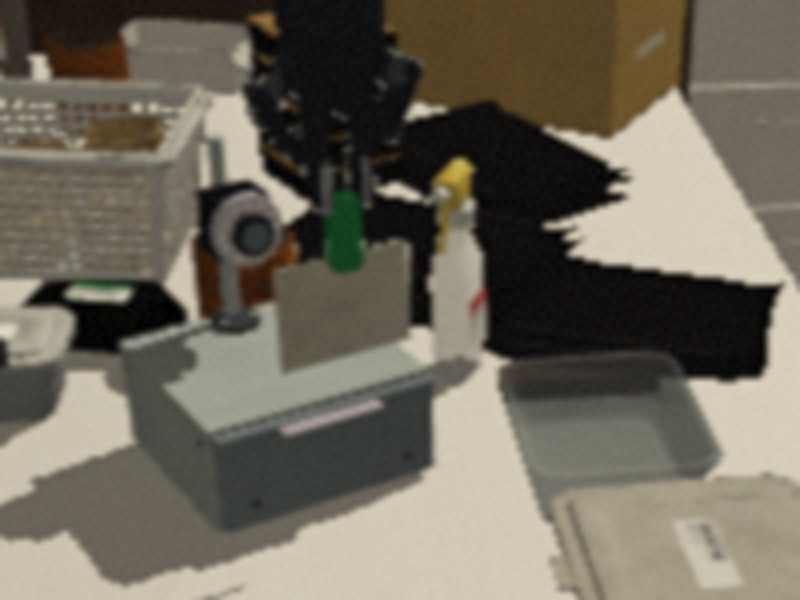

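View pics/side13c.png

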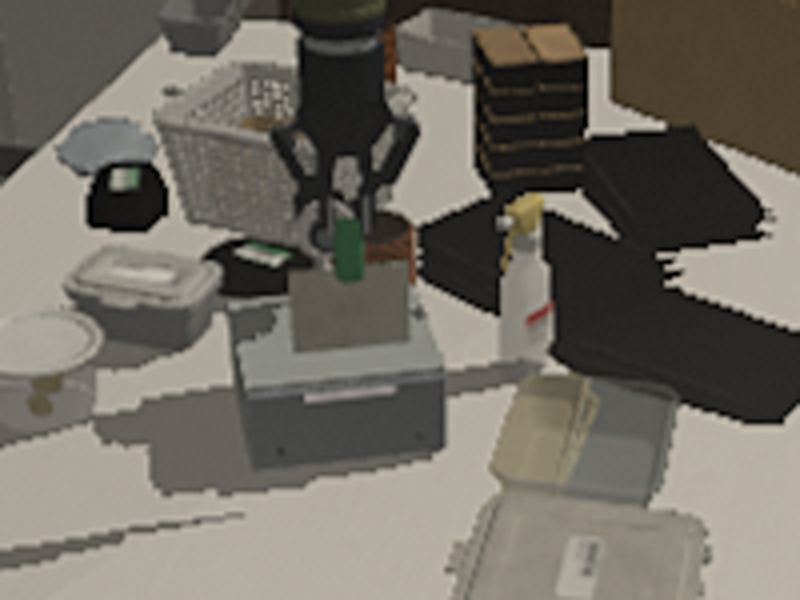

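View pics/w13.png

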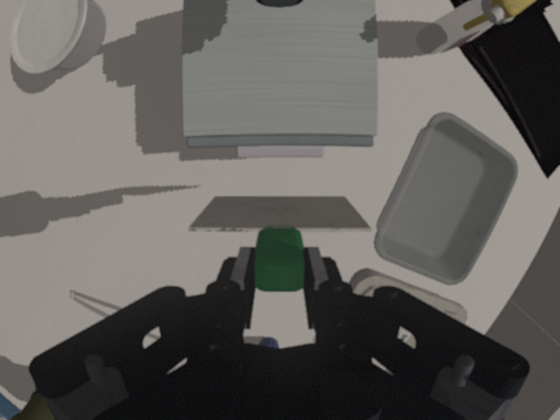

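View pics/side13.png

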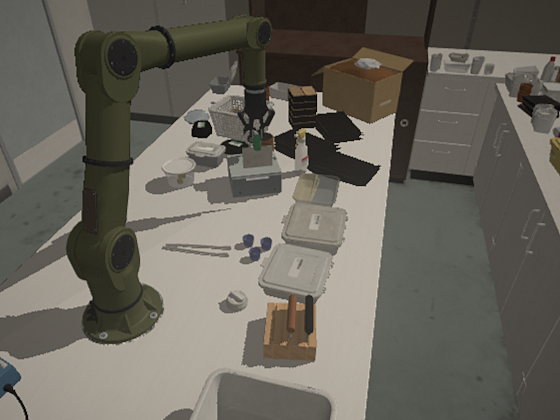

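Emit:
{"fn": "move_arm", "kwargs": {"moves": [{"dx": 0, "dy": -0.02, "dz": 0.06, "wx": 0.05, "wy": 0, "wz": 0}, {"dx": 0, "dy": -0.02, "dz": 0.06, "wx": 0.05, "wy": 0, "wz": 0}, {"dx": 0, "dy": -0.02, "dz": 0.06, "wx": 0.05, "wy": 0, "wz": 0}, {"dx": 0, "dy": -0.02, "dz": 0.06, "wx": 0.05, "wy": 0, "wz": 0}, {"dx": 0, "dy": -0.02, "dz": 0.06, "wx": 0.05, "wy": 0, "wz": 0}, {"dx": 0, "dy": -0.02, "dz": 0.06, "wx": 0.05, "wy": 0, "wz": 0}, {"dx": 0, "dy": -0.02, "dz": 0.06, "wx": 0.05, "wy": 0, "wz": 0}, {"dx": 0, "dy": -0.02, "dz": 0.06, "wx": 0.05, "wy": 0, "wz": 0}]}}

```text
t: 16.08
position: [0.609, 0.2903, 0.2581]
tcp_rot: [[0.94, 0.001, 0.34], [-0.34, 0.005, 0.94], [-0.001, -1.0, 0.005]]
wrist_force: [-0.4, -0.1, -1.2]
finger_gap: 0.27
```

Run:
```python
from lfit import *
s=robot.read_state();print(s['position'],s['finger_gap'],np.abs(s['joint_vel']).max())
q=np.array([np.radians(-.4),0,0,.0003,.031,.0058])
Rs=s['tcp_rot']@R.from_rotvec(q[:3]).as_matrix()@B
b=s['position']+s['tcp_rot']@q[3:]+Rs@[-.025,0,.001]
w=np.radians(70.45);e=np.array([np.cos(w),np.sin(w),0]);n=np.array([-e[1],e[0],0]);L=np.array([.661,.4358,.2023])
d=b-L;print(d@e,d@n,d[2],np.degrees(Rs[:,0]@e),np.degrees(Rs[:,2]@n))
print(robot.sign_off())
```

```text
[0.60896239 0.29034334 0.25807858] 0.2701714358024117 0.0022458416193759604
-0.14959284380798915 9.265676658151352e-05 -0.00019136062998620362 0.12589993679198408 0.32319370806749953
the job is handed in; nothing more can be done
None
```

I pushed the drawer home, then drew the green scraper from the block and held it up in front of the lens. I handed the job in at about 16 s with the arm still and the grip closed.

- **Drawer:** I pushed it with closed fingers on the pull lip until the catch drew it in. A further push met a hard stop at about 14 N with no more travel. The later pictures still show it shut.
- **Scraper pose:** By my last estimate, the middle of the blade is 149.6 mm in front of the glass. It is under 1 mm off sideways and in height, and tilted or turned by less than 0.5°. The scene and side pictures agree with this to about a pixel.
- **Left alone:** The wooden and black scrapers and the blue cups look unmoved in the last side picture, and I never touched the camera.

**Disagreements:**
- The first estimate of the station from the fixed cameras alone was about 5 mm off in depth. I used the later wrist-camera fit instead, which matched an earlier wrist view. A short-baseline two-view check of the lens differed from that fit by about 7 mm, mostly in depth, and about 6 mm in height; I judged it too weak to use.
- Two estimates of how far the scraper sits below the fingertips differed by about 2 mm, so I took the middle. Blade height could therefore be off by a millimetre or two.

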